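# Open a kit, set the tote dividers, load and close the kit

### The arm

A 6-joint arm with a two-finger parallel gripper is mounted at the origin on the work surface; the furniture and walls round the work are solid. World frame = base frame: x ahead of the robot, y to its left, z up, the work surface at z = 0. Lengths are in m, angles in rad, forces in N, time in s.
With the tool pointing down it reaches from about 0.275 to 0.725 m from the base axis. Payload 15.9 kg.
Tool frame: the origin (TCP) lies midway between the tips of the shut fingers; the grasp point (between the pads) lies 19 mm behind it; z points along the fingers, y is the direction in which the jaws open and shut (so a half turn about z gives the same grasp; the last joint's range is limited). The gripper opens to 85 mm and grips with 20 to 120 N. Pads are 22 mm wide; open, the fingers measure 114 mm over their backs; the gripper's body (76 mm by 85 mm) begins 54 mm behind the grasp point. The pads swing forward as they close: fully open they stand 13 mm farther back than shut.
Start: joints at [-1.109, 0.213, -0.034, 1.323, 0, 1.571], TCP at [0.223, -0.448, 0.231] pointing down, gripper open.
Joint ranges: [-2.98, 2.98], [-0.74, 1.72], [-1.14, 1.35], [-2.1, 2.04], [-1.57, 1.44], [-3.14, 3.14]. Speed limits (rad/s): [1.89, 1.89, 2.39, 2.57, 3.14, 3.14].

### API

Orientations are given as a rotation vector (axis times angle).
In Python, from bench import robot gives the robot as it stands.
- The arm moves only by the shell command python3 -m crank 'ROWS' [OPENING] [FORCE]. ROWS is a JSON object of lists of equal length, an entry for each row: "xyz": the shift along the tool's x, y, z in cm, a list of three; "dr": the turn, a rotation vector about the tool's x, y, z in degrees, a list of three. In form: {"xyz": [[x, y, z], ...], "dr": [[rx, ry, rz], ...]}. A call has 1 to 12 rows; each row shifts and turns the commanded pose from where the row before left it, along the tool's axes as they then stand; what a row does not reach is not made up. A row lasts 1/12 s, in which the tool goes at most 41.7 mm and 7.16 degrees, less where a joint would pass 70% of its speed; a pose out of reach is approached as far as the arm can. A call is refused whole if a number of a shift passes 4.17 or a number of a turn 7.16, either way. A call with a gripper value outside its range is refused whole. OPENING is the closure, from -1 (fully open) to 1 (shut), so that 0 is half open, set as the call begins (- or left out, the last holds). The fingers move at their own pace and stop on an object; FORCE is the grip in N (left out, the last holds). Time passes only in rows, so rows that do not move let the fingers close. It gives the time, the measured TCP pose, the force and the opening at its end, in the units of the state.
- robot.state(): the state, without advancing time (a new reading comes with each control period).
- robot.get_image(name): name is "side" or "top" or "wrist"; returns (picture, depth): 420x560x3 uint8, blue, green, red; 420x560 float32, m along the optical axis (not along the pixel's ray), 0 where there is no reading.
- robot.calibration(name): a dict with "vertical_fov" (degrees; the focal length in pixels is half the picture's height over the tangent of half this angle, whatever the lens; pixels are square), "cx", "cy" (the principal point, pixels), "k1" (the pictures are not rectified: a ray, as slopes to the right and down, at radius r is drawn at 1 + k1 r^2 times it, then the intrinsics apply), "camera_from_world" (4x4, takes a point from world to camera coordinates). Camera axes: x right, y down, z forward; pixel columns grow to the right and rows downward; lengths in m; the calibration is good to about 2 mm. A picture is of the moment at which its call begins: read the wrist's pose just before it. calibration takes no time and is no camera call; for the wrist camera it gives the pose at the moment of the call.
- robot.job_done(): hands the job in, once; it reports no verdict.
Trained networks look in the newest picture that a camera, given by its name, has taken for a name from the list of things; names that differ only in an ending like _2 or _b are one class to them, and where a whole thing is asked for, a point or a joint stands for the part that bears it (a point fixed in the world has none). Each returns a list of dicts, best first, with "confidence" (0 to 1); they miss things now and then, are a little off and sometimes report something else, mostly with a low value. They report only what shows in the picture. A call takes as long as a camera call.
- robot.trace(query, camera): "region" (420x560 bool, what is visible of it) and "point" ([column, row] in pixels, amid what is visible of it).
- robot.landmark_of(query, camera): "point" ([column, row] in pixels: a listed point, or the origin of a listed thing).
The state is a dict: "t": time; "joint_pos": joint angles; "dq": joint speeds; "joint_torque": joint torques, N m; "position": TCP position; "tool_rot": TCP orientation; "ft_force": force on the tool from outside, world axes, zero at the start; "ft_torque": the same for the moment, N m; "opening": finger opening in m.
Only numpy, scipy, OpenCV 4.12 (cv2) and the standard library are available. Lean on these libraries where they do the work, as an engineer would, in place of code of your own. Each camera call takes 0.05 s, during which the arm holds its last target.

### The job

Open a new kit by pressing the recessed key of the kit counter fully in with the end of a white rod, before any bar goes into the tote. Slide the tote's two dividers so that the left bay just takes the long white rods lengthwise and the right bay the short aluminium bars, each bay with less than 2 cm of length to spare, and lay all the bars flat and lengthwise in the right bay; once they are in, press the key fully in again with a rod to close the kit, and finish with every rod lying flat and lengthwise in the left bay. Leave the vial and the steel block where they stand.

Things in the scene. Friction and masses are not known exactly. Their poses are not given: they have to be found in the camera images.
- tote: Fixed open grey tote on a black base. Origin: centre of its underside, on the bench; y along its length (left bay at +y), x across it, straight away from the robot, z up. Inside 144 mm (x) by 250 mm (y); inner floor 27 mm and wall tops 60 mm above the bench, walls 6 mm thick. Two sliding dividers part it into three bays; the middle bay stays empty.
- left_divider (a joint): Left divider, an upright aluminium plate 6 mm thick across the inside of the tote, sliding along the tote's y; its value is the y (m) of the plate's middle plane in the tote's frame, -0.01 to 0.10. Friction of about 2.5 N holds it where it is left. Plate top 69 mm above the bench. At the start its bay is too short.
- right_divider (a joint): Right divider, like the left one; value = y (m) of its middle plane in the tote's frame, -0.10 to 0.04. At the start its bay is too long; it must be moved out of the way before the left divider can be gripped through to its place.
- left_divider_tab (a point): Centre of the black grip tab on top of the left divider: 40 mm along the tote's x, 10 mm thick along y, 16 mm high, centre 75 mm and top 83 mm above the bench. Axes as the tote's.
- right_divider_tab (a point): Centre of the black grip tab on top of the right divider, same size and height. Axes as the tote's.
- counter: Fixed kit counter left of the tote: grey box 84 mm wide and 60 mm deep on a foot, top 142 mm above the bench, its face turned to the right, towards the tote. Origin on the bench below the middle of the face; its x points into the face, the way the key is pressed. A magnifier lamp on a boom hangs above the bench to the left of it, 0.38 m up and higher.
- key_mouth (a point): Centre of the square opening, 18 by 18 mm, in the plane of the counter's face, 110 mm above the bench. The key lies 10 mm behind it. Axes as the counter's: x points inward.
- key (a joint): The recessed spring key, a black disc of 16 mm diameter: 0 out, 0.006 m fully in; needs 1.5 N to start and 4.5 N to be fully in, springs back when released. Too deep and narrow for a finger; the 8 mm rod fits.
- vial: Bystander: clear vial with white cap, 24 mm across, 66 mm high, standing upright behind the tote. Origin at its foot.
- steel_block: Bystander: bored steel block, 64 x 58 x 56 mm, behind the tote. Origin: centre of its underside.
- rod_1: Loose white ceramic rod 1, square section 8 x 8 mm, 100 mm long along its own y, both ends blunt. Origin: centre of its underside; z up. May be absent; any rod may serve as the stylus.
- rod_2: Loose white ceramic rod 2, square section 8 x 8 mm, 100 mm long along its own y, both ends blunt. Origin: centre of its underside; z up. May be absent; any rod may serve as the stylus.
- bar_1: Loose square aluminium bar 1: 72 mm long along its own y, 16 x 16 mm section. Origin: centre of its underside; z up. May be absent.
- bar_2: Loose square aluminium bar 2: 72 mm long along its own y, 16 x 16 mm section. Origin: centre of its underside; z up. May be absent.
- bar_3: Loose square aluminium bar 3: 72 mm long along its own y, 16 x 16 mm section. Origin: centre of its underside; z up. May be absent.

How it is judged:
On the way, in this order (a step that is already met when the one before it is completed fails the run):
1. the counter's key is pressed at least 4.5 mm in with a rod, to open the kit (value of joint key above 0.0045 m and contact force between any of rod_1, rod_2 and key above 0.5 N), for 0.1 s.
2. both dividers leave a bay that fits with little to spare (left bay 100 to 122 mm long, right bay 72 to 94 mm), all bars lie flat and lengthwise in the right bay, and the key is out (((angle between bar_1's own z axis and vertical below 0.15 rad and z of bar_1 in the frame of tote below 0.031 m) or (angle between bar_1's own z axis and vertical above 1.4 rad and z of bar_1 in the frame of tote below 0.046 m)) and z of each of bar_1, bar_2, bar_3 in the frame of tote above 0.024 m and angle between bar_1's own y axis and vertical between 1.42 and 1.72 rad and angle between the y axis of each of bar_1, bar_2, bar_3 and the y axis of tote, either way round below 0.35 rad and x of bar_1 in the frame of tote between -0.072 and 0.072 m and y of each of bar_1, bar_2, bar_3 in the frame of right_divider_tab below -0.036 m and y of each of bar_1, bar_2, bar_3 in the frame of tote above -0.092 m and ((angle between bar_2's own z axis and vertical below 0.15 rad and z of bar_2 in the frame of tote below 0.031 m) or (angle between bar_2's own z axis and vertical above 1.4 rad and z of bar_2 in the frame of tote below 0.046 m)) and angle between bar_2's own y axis and vertical between 1.42 and 1.72 rad and x of bar_2 in the frame of tote between -0.072 and 0.072 m and ((angle between bar_3's own z axis and vertical below 0.15 rad and z of bar_3 in the frame of tote below 0.031 m) or (angle between bar_3's own z axis and vertical above 1.4 rad and z of bar_3 in the frame of tote below 0.046 m)) and angle between bar_3's own y axis and vertical between 1.42 and 1.72 rad and x of bar_3 in the frame of tote between -0.072 and 0.072 m and value of joint left_divider between 0 and 0.022 m and value of joint right_divider between -0.05 and -0.028 m and value of joint key below 0.001 m), for 0.3 s.
3. the key is pressed at least 4.5 mm in again with a rod, to close the kit (all of step 1), for 0.1 s.
At the end, for the whole second after the job is handed in: Rods in the left bay, bars in the right: flat on the tote floor on any long face (within 4 mm, tilt under 0.15 rad), lengthwise (within 0.35 rad), wholly within their bay, at rest; left bay 100 to 122 mm, right bay 72 to 94 mm long; the key is out again (all of step 2 and ((angle between rod_1's own z axis and vertical below 0.15 rad and z of rod_1 in the frame of tote below 0.031 m) or (angle between rod_1's own z axis and vertical above 1.4 rad and z of rod_1 in the frame of tote below 0.038 m)) and z of each of rod_1, rod_2 in the frame of tote above 0.024 m and angle between rod_1's own y axis and vertical between 1.42 and 1.72 rad and angle between the y axis of each of rod_1, rod_2 and the y axis of tote, either way round below 0.35 rad and x of rod_1 in the frame of tote between -0.072 and 0.072 m and y of each of rod_1, rod_2 in the frame of left_divider_tab above 0.05 m and y of each of rod_1, rod_2 in the frame of tote below 0.078 m and ((angle between rod_2's own z axis and vertical below 0.15 rad and z of rod_2 in the frame of tote below 0.031 m) or (angle between rod_2's own z axis and vertical above 1.4 rad and z of rod_2 in the frame of tote below 0.038 m)) and angle between rod_2's own y axis and vertical between 1.42 and 1.72 rad and x of rod_2 in the frame of tote between -0.072 and 0.072 m and linear speed of each of rod_1, rod_2, bar_1, bar_2, bar_3 below 0.02 m/s); the robot touches nothing.
It fails at once if the vial is moved by more than 30 mm or tipped over (distance of vial from where it was at the start of the episode above 0.03 m or angle between vial's own z axis and vertical above 0.5 rad).
It fails at once if the steel block is moved by more than 30 mm (distance of steel_block from where it was at the start of the episode above 0.03 m).
Of rod_1, rod_2 only 1 to 2 are there at a start; the rules pass over those that are not, and their reading is None.
Of bar_1, bar_2, bar_3 only 2 to 3 are there at a start; the rules pass over those that are not, and their reading is None.
At some moment in a run one of rod_1, rod_2, bar_1, bar_2, bar_3 may be knocked a few centimetres aside while the robot is not near it.
Once in a run the grip may slacken for a moment while it holds something.
It also fails if it takes over 208 s, if anything falls off the work surface, if the arm or the gripper's body presses on something with over 40 N, if the wrist force passes 120 N, or if a joint passes its speed limit or range.

## Working session

There is one attempt and no reset: what is moved stays moved. The work goes in short steps, Python scripts to look and compute and a shell command to move; the robot and the scene stay as the last step left them, time stands still between calls to the robot, and variables do not carry over. Pictures are saved under pics/ and viewed, and the job is handed in when it is done.

```bash
ls -la; mkdir -p pics; cat > h.py <<'E'
import numpy as np, cv2, json
from bench import robot
from scipy.spatial.transform import Rotation as R
def K(c):
    f=210/np.tan(np.radians(c["vertical_fov"])/2); return f
def ray(c,u,v):
    f=K(c); x=(u-c["cx"])/f; y=(v-c["cy"])/f
    rd=np.hypot(x,y); r=rd
    for _ in range(30): r=rd/(1+c["k1"]*r*r)
    s=r/rd if rd>1e-9 else 1
    return np.array([x*s,y*s,1.0])
def pz(c,u,v,z):
    T=np.linalg.inv(np.array(c["camera_from_world"])); d=T[:3,:3]@ray(c,u,v); o=T[:3,3]
    return o+d*(z-o[2])/d[2]
def pd(c,u,v,dep):
    T=np.linalg.inv(np.array(c["camera_from_world"])); return T[:3,:3]@(ray(c,u,v)*dep)+T[:3,3]
def proj(c,p):
    T=np.array(c["camera_from_world"]); q=T[:3,:3]@np.array(p)+T[:3,3]
    x,y=q[0]/q[2],q[1]/q[2]; s=1+c["k1"]*(x*x+y*y); f=K(c)
    return np.array([x*s*f+c["cx"],y*s*f+c["cy"]])
def snap(cam,name):
    c=robot.calibration(cam); im,d=robot.get_image(cam); cv2.imwrite(f"pics/{name}.png",im)
    np.savez(f"pics/{name}.npz",im=im,d=d,c=json.dumps({k:(np.array(v).tolist()) for k,v in c.items()}))
    return c,im,d
def load(name):
    z=np.load(f"pics/{name}.npz"); return json.loads(str(z["c"])),z["im"],z["d"]
def st():
    s=robot.state(); print("t",round(s["t"],2),"p",np.round(s["position"],4),"r",np.round(s["tool_rot"],3),"F",np.round(s["ft_force"],2),"op",round(s["opening"],4)); return s
E
python3 - <<'E'
from h import *
s=st(); print(R.from_rotvec(s["tool_rot"]).as_matrix().round(3))
for n in("top","side","wrist"):
    c,im,d=snap(n,n+"0"); T=np.linalg.inv(np.array(c["camera_from_world"])); print(n,c["vertical_fov"],T.round(3).tolist())
E
```

```text
total 12
drwxr-xr-x  3 agent agent 4096 Dec  6 17:55 .
drwxr-xr-x 23 root  root  4096 Dec  6 17:55 ..
drwxr-xr-x  2 agent agent 4096 Dec  6 17:55 pics
t 0.0 p [ 0.2226 -0.4473  0.2308] r [-3.057 -0.719  0.   ] F [ 0.98  0.26 -0.5 ] op 0.0856
[[ 0.895  0.446 -0.001]
 [ 0.446 -0.895  0.001]
 [-0.    -0.001 -1.   ]]
top 43.43061399025827 [[0.02, -0.979, 0.204, 0.349], [-1.0, -0.02, 0.006, -0.182], [-0.002, -0.204, -0.979, 1.087], [0.0, 0.0, 0.0, 1.0]]
side 48.15549863793341 [[0.949, -0.18, 0.258, 0.337], [-0.315, -0.531, 0.787, -0.855], [-0.005, -0.828, -0.561, 0.572], [0.0, 0.0, 0.0, 1.0]]
wrist 59.10867750189613 [[0.445, -0.862, -0.241, 0.283], [-0.895, -0.429, -0.119, -0.417], [-0.001, 0.269, -0.963, 0.373], [0.0, 0.0, 0.0, 1.0]]
```

View pics/top0.png

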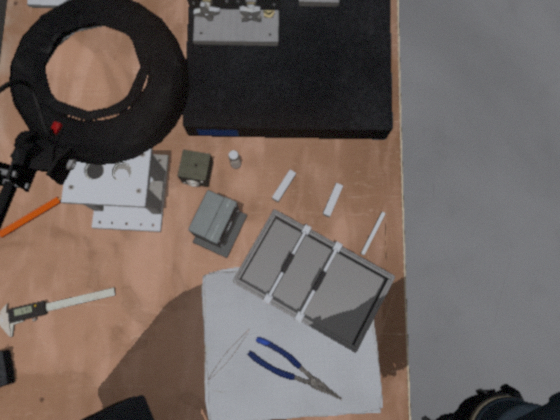

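View pics/side0.png

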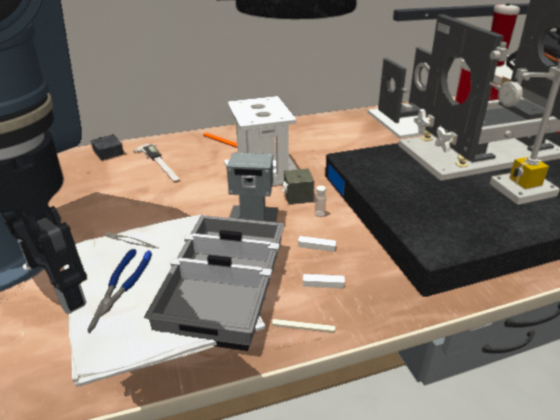

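```bash
python3 - <<'E'
from h import *
c=robot.calibration("top"); im,d=robot.get_image("top")
hs={"rod_1":.008,"bar_1":.016}
for q in ("rod_1","bar_1"):
    for r in robot.trace(q,"top"):
        u,v=r["point"]; m=r["region"].astype(np.uint8)
        rect=cv2.minAreaRect(cv2.findNonZero(m))
        bp=cv2.boxPoints(rect); w=np.array([pz(c,a,b,hs[q])[:2] for a,b in bp])
        L=[np.linalg.norm(w[i]-w[i-1]) for i in range(4)]
        print(q,round(r["confidence"],2),np.round([u,v]),m.sum(),pz(c,u,v,hs[q]).round(4),w.mean(0).round(4),np.round(L[:2],3), pd(c,u,v,d[int(v),int(u)]).round(3))
        i=int(np.argmax(L)); e=w[i]-w[i-1]; print("   yaw deg of long axis",np.degrees(np.arctan2(e[1],e[0])).round(1))
for q in ("tote","left_divider_tab","right_divider_tab","counter","key_mouth","vial","steel_block","rod_1","bar_1"):
    for r in robot.landmark_of(q,"top"): print(q,round(r["confidence"],2),np.round(r["point"],1))
E
```

```text
rod_1 0.47 [369. 233.] 204 [ 0.5267 -0.371   0.008 ] [ 0.5268 -0.3778] [0.012 0.096] [ 0.528 -0.372  0.002]
   yaw deg of long axis -29.4
bar_1 0.67 [285. 184.] 271 [ 0.6253 -0.1958  0.016 ] [ 0.6237 -0.1926] [0.017 0.074] [ 0.626 -0.196  0.011]
   yaw deg of long axis -31.0
bar_1 0.49 [335. 197.] 272 [ 0.599  -0.2993  0.016 ] [ 0.5944 -0.2952] [0.016 0.075] [ 0.599 -0.3    0.014]
   yaw deg of long axis -22.9
left_divider_tab 0.74 [286.3 261.6]
right_divider_tab 0.9 [319.7 280.8]
counter 0.72 [234.1 233.1]
key_mouth 0.71 [228.2 222.4]
vial 0.75 [235.2 162.7]
vial 0.34 [231.  232.6]
steel_block 0.95 [198.2 174.2]
rod_1 0.59 [369.7 229.8]
bar_1 0.73 [282.6 186.4]
bar_1 0.63 [333.6 200. ]
```

```bash
python3 - <<'E'
from h import *
c,im,d=load("top0")
cr=im[140:360,170:410]; cv2.imwrite("pics/top0z.png",cv2.resize(cr,None,fx=3,fy=2.7*1.0,interpolation=cv2.INTER_CUBIC)[:600])
cv2.imwrite("pics/top0z.png",cv2.resize(im[140:360,175:405],(627,600),interpolation=cv2.INTER_CUBIC))
E
```

```text
(no output)
```

View pics/top0z.png

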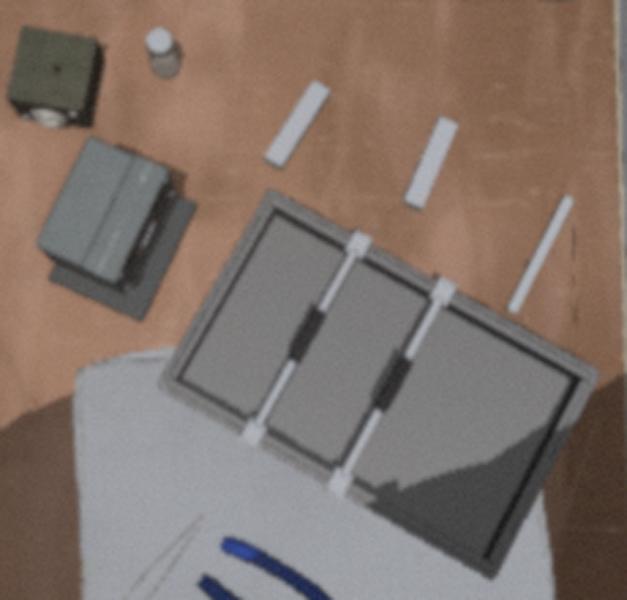

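View pics/wrist0.png

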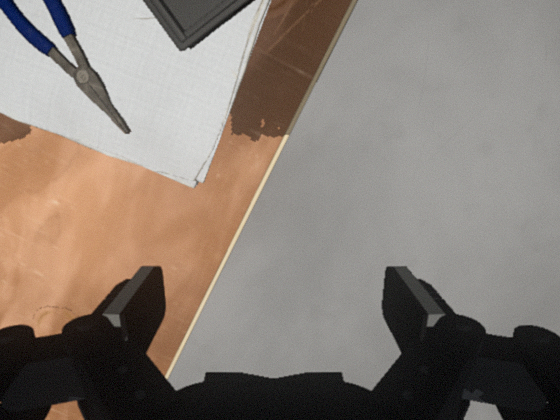

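```bash
python3 - <<'E'
from h import *
c,im,d=load("top0")
s=230/627; 
def w(x,y,z): return pz(c,175+x*s,140+y*220/600,z)
P=[w(*q,.060)[:2] for q in [(275,190),(597,373),(494,578),(160,380)]]
print(np.round(P,4)); P=np.array(P)
print([np.linalg.norm(P[i]-P[(i+1)%4]).round(4) for i in range(4)])
# model: corners in tote frame (x back = away): far-left(+.078,+.131), far-right(+.078,-.131), near-right, near-left
M=np.array([[.078,.131],[.078,-.131],[-.078,-.131],[-.078,.131]])
t=P.mean(0); H=(M.T@(P-t)); U,S,Vt=np.linalg.svd(H); Rm=(Vt.T@U.T); yaw=np.arctan2(Rm[1,0],Rm[0,0]); print("tote",t.round(4),np.degrees(yaw).round(2), (P-t-M@Rm.T).round(4))
for n,q in (("L",(306,335)),("R",(391,382))):
    p=w(*q,.083)[:2]; print(n,p.round(4),((p-t)@Rm).round(4))
for n,q in (("L",(286.3,261.6)),("R",(319.7,280.8))):
    p=pz(c,*q,.075)[:2]; print(n,p.round(4),((p-t)@Rm).round(4))
# rod ends, bars in the crop
for n,qs,z in(("rod",[(514,309),(568,199)],.008),("barA",[(277,158),(318,86)],.016),("barB",[(414,203),(447,122)],.016)):
    e=[w(*q,z)[:2] for q in qs]; v=e[1]-e[0]; print(n,np.round(e,4),np.mean(e,0).round(4),np.linalg.norm(v).round(4),np.degrees(np.arctan2(v[1],v[0])).round(1))
# counter top corners z=.142
Q=np.array([w(*q,.142)[:2] for q in [(92,138),(170,177),(120,282),(40,243)]]); print("counter",Q.round(4),[np.linalg.norm(Q[i]-Q[(i+1)%4]).round(4) for i in range(4)])
f=(Q[1]+Q[2])/2; n=Q[2]-Q[1]; print("face mid",f.round(4),"face dir",np.degrees(np.arctan2(n[1],n[0])).round(2))
print("mouth lm",pz(c,228.2,222.4,.110).round(4))
for r in robot.landmark_of("key_mouth","side"): print(r)
E
```

```text
[[ 0.5609 -0.1774]
 [ 0.4332 -0.4081]
 [ 0.2917 -0.3334]
 [ 0.4217 -0.0986]]
[np.float64(0.2637), np.float64(0.16), np.float64(0.2685), np.float64(0.1599)]
tote [ 0.4269 -0.2544] -28.89 [[ 0.0024 -0.    ]
 [ 0.0013 -0.0013]
 [-0.0036 -0.0021]
 [-0.0001  0.0034]]
L [ 0.4533 -0.2012] [-0.0026  0.0593]
R [ 0.422  -0.2606] [-0.0013 -0.0078]
L [ 0.4564 -0.1995] [-0.0006  0.0623]
R [ 0.4212 -0.2637] [-0.0005 -0.0109]
rod [[ 0.4839 -0.3587]
 [ 0.5691 -0.401 ]] [ 0.5265 -0.3799] 0.0951 -26.4
barA [[ 0.595  -0.1782]
 [ 0.6526 -0.2087]] [ 0.6238 -0.1934] 0.0652 -27.9
barB [[ 0.5621 -0.2828]
 [ 0.6259 -0.3081]] [ 0.594  -0.2955] 0.0687 -21.6
counter [[ 0.5774 -0.0533]
 [ 0.5515 -0.107 ]
 [ 0.4797 -0.0764]
 [ 0.5048 -0.0221]] [np.float64(0.0596), np.float64(0.078), np.float64(0.0598), np.float64(0.079)]
face mid [ 0.5156 -0.0917] face dir 156.91
mouth lm [ 0.5243 -0.0884  0.11  ]
{'point': [248.4, 179.6], 'confidence': 0.89}
```

```bash
python3 - <<'E'
from h import *
c,im,d=load("side0")
m=pz(c,248.4,179.6,.110); print("mouth side z110",m.round(4), "depth", pd(c,248,179,d[179,248]).round(4))
cv2.imwrite("pics/side0z.png",cv2.resize(im[140:230,205:325],None,fx=6,fy=6,interpolation=cv2.INTER_CUBIC))
r=robot.get_image("side"); tr=robot.trace("counter","side")[0]
print(tr["confidence"],tr["point"]); g=tr["region"]; 
P=np.array([pd(c,u,v,d[v,u]) for v,u in zip(*np.nonzero(g)) if d[v,u]>0]); print(len(P))
# vertical normal-based RANSAC plane for points z .075-.14
Q=P[(P[:,2]>.085)&(P[:,2]<.136)]
best=None; rng=np.random.default_rng(0)
for _ in range(500):
    a,b=Q[rng.choice(len(Q),2,replace=False)][:,:2]; v=b-a; L=np.linalg.norm(v)
    if L<.02: continue
    n=np.array([-v[1],v[0]])/L; k=np.abs((Q[:,:2]-a)@n)<.003
    if best is None or k.sum()>best[0]: best=(k.sum(),k)
q=Q[best[1]]; mu=q[:,:2].mean(0); U,S,V=np.linalg.svd(q[:,:2]-mu); print("face",best[0],len(Q),mu.round(4),np.degrees(np.arctan2(V[0,1],V[0,0])).round(2),S.round(4),((q[:,:2]-mu)@V[0]).min().round(4),((q[:,:2]-mu)@V[0]).max().round(4))
c2=robot.calibration("top")
for z in (.38,.42): print("lamp",z,[pz(c2,u,v,z)[:2].round(3) for u,v in ((187,80),(100,163),(130,130))])
print("edge",[pz(c2,405,v,0)[:2].round(3) for v in (200,300,400)])
E
```

```text
mouth side z110 [ 0.52   -0.0784  0.11  ] depth [ 0.5203 -0.0741  0.109 ]
0.78 [250.3, 183.7]
2830
face 866 1041 [ 0.5191 -0.0866] -23.31 [0.7377 0.0391] -0.0425 0.0416
lamp 0.38 [array([ 0.683, -0.047]), array([0.556, 0.067]), array([0.605, 0.029])]
lamp 0.42 [array([ 0.664, -0.055]), array([0.544, 0.052]), array([0.591, 0.017])]
edge [array([ 0.6  , -0.449]), array([ 0.392, -0.442]), array([ 0.201, -0.435])]
```

View pics/side0z.png

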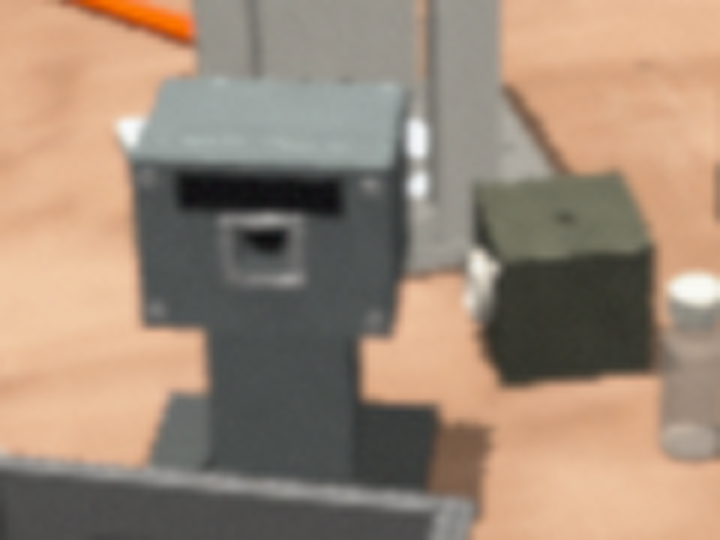

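```bash
cat > go.py <<'E'
# work out the tool-frame shift to a world target: go.py x y z phi(deg of tool x)
import sys
from h import *
x,y,z,phi=map(float,sys.argv[1:5]); s=st(); Rm=R.from_rotvec(s["tool_rot"]).as_matrix()
print("joints",np.round(s["joint_pos"],3),"phi",np.degrees(np.arctan2(Rm[1,0],Rm[0,0])).round(2),"tilt deg",np.degrees(np.arccos(-Rm[2,2])).round(2))
dw=np.array([x,y,z])-s["position"]; print("shift cm tool now",(Rm.T@dw*100).round(2))
ph=np.radians(phi); Rd=np.array([[np.cos(ph),np.sin(ph),0],[np.sin(ph),-np.cos(ph),0],[0,0,-1]])
print("shift cm in target frame",(Rd.T@dw*100).round(2)); rv=np.degrees(R.from_matrix(Rm.T@Rd).as_rotvec()); print("turn tool deg",rv.round(2))
E
python3 -m crank '{"xyz":[[0,0,0],[0,0,0]],"dr":[[0,0,7],[0,0,0]]}' ; python3 go.py .4216 -.262 .2 -28.9
```

```text
t: 1.07
position: [0.2228, -0.4476, 0.2313]
tool_rot: [-3.098, -0.521, 0.0]
ft_force: [-0.4, 0.0, 0.2]
opening: 0.0852
t 1.07 p [ 0.2228 -0.4476  0.2313] r [-3.098 -0.521  0.   ] F [-0.4   0.04  0.19] op 0.0852
joints [-1.109  0.213 -0.034  1.324  0.     1.699] phi 19.1 tilt deg 0.0
shift cm tool now [ 24.86 -11.03   3.13]
shift cm in target frame [  8.44 -25.86   3.13]
turn tool deg [-0.  0. 48.]
```

```bash
python3 -m crank '{"xyz":[[0,0,0],[0,0,0],[0,0,0],[0,0,0],[0,0,0],[0,0,0],[0,0,0],[0,0,0],[0,0,0],[0,0,0],[0,0,0],[0,0,0]],"dr":[[0,0,-7],[0,0,-7],[0,0,-7],[0,0,-7],[0,0,-7],[0,0,-7],[0,0,-7],[0,0,-7],[0,0,-7],[0,0,-7],[0,0,-7],[0,0,-7]]}' >/dev/null; python3 -m crank '{"xyz":[[0,0,0],[0,0,0],[0,0,0],[0,0,0],[0,0,0],[0,0,0],[0,0,0]],"dr":[[0,0,-7],[0,0,-7],[0,0,-7],[0,0,-7],[0,0,-7],[0,0,-7],[0,0,-6]]}' ; python3 go.py .4216 -.262 .16 151.1
```

```text
t: 2.65
position: [0.2227, -0.4476, 0.2313]
tool_rot: [-0.759, -3.048, -0.0]
ft_force: [0.0, -0.3, -0.8]
opening: 0.0853
t 2.65 p [ 0.2227 -0.4476  0.2313] r [-0.759 -3.048 -0.   ] F [ 0.01 -0.27 -0.85] op 0.0853
joints [-1.109  0.213 -0.034  1.324 -0.    -0.621] phi 152.04 tilt deg 0.0
shift cm tool now [-8.86 25.72  7.13]
shift cm in target frame [-8.44 25.86  7.13]
turn tool deg [-0.   -0.    0.94]
```

```bash
python3 -m crank '{"xyz":[[-1.1,3.2,0.9],[-1.1,3.2,0.9],[-1.1,3.2,0.9],[-1.1,3.2,0.9],[-1.1,3.2,0.9],[-1.1,3.2,0.9],[-1.1,3.2,0.9],[-1.1,3.2,0.8],[0,0,0],[0,0,0]],"dr":[[0,0,1],[0,0,0],[0,0,0],[0,0,0],[0,0,0],[0,0,0],[0,0,0],[0,0,0],[0,0,0],[0,0,0]]}' ; python3 go.py .4216 -.262 .068 151.1; python3 - <<'E'
from h import *
snap("wrist","w1")
for q in ("left_divider_tab","right_divider_tab"):
    c=robot.calibration("wrist")
    for r in robot.landmark_of(q,"wrist"): print(q,r["confidence"],np.round(r["point"]),pz(c,*r["point"],.075).round(4))
E
```

```text
t: 3.48
position: [0.4258, -0.2666, 0.1598]
tool_rot: [-0.792, -3.039, -0.0]
ft_force: [-0.3, -0.3, -0.4]
opening: 0.085
t 3.48 p [ 0.4258 -0.2666  0.1598] r [-0.792 -3.039 -0.   ] F [-0.29 -0.29 -0.4 ] op 0.085
joints [-0.559  0.243 -0.178  1.151 -0.    -0.05 ] phi 150.8 tilt deg 0.06
shift cm tool now [0.58 0.19 9.18]
shift cm in target frame [0.59 0.2  9.18]
turn tool deg [ 0.   -0.06 -0.3 ]
left_divider_tab 0.72 [385. 202.] [ 0.4518 -0.2002  0.075 ]
right_divider_tab 0.75 [278. 202.] [ 0.4181 -0.2605  0.075 ]
```

View pics/w1.png

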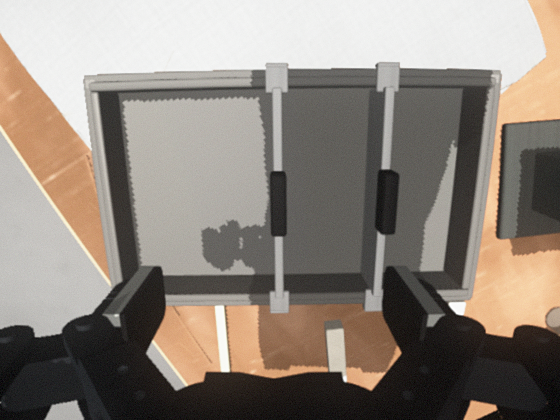

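```bash
python3 - <<'E'
from h import *
c,im,d=load("w1")
P=np.array([pz(c,u,v,.060)[:2] for u,v in [(84,78),(500,72),(467,299),(121,304)]]);print(P.round(4),[np.linalg.norm(P[i]-P[(i+1)%4]).round(4) for i in range(4)])
# img left = -y tote? left bay at right side of image; image top = near robot (-x)
M=np.array([[-.078,-.131],[-.078,.131],[.078,.131],[.078,-.131]])
t=P.mean(0); H=(M.T@(P-t)); U,S,Vt=np.linalg.svd(H); Rm=(Vt.T@U.T); yaw=np.arctan2(Rm[1,0],Rm[0,0]); print("tote",t.round(4),np.degrees(yaw).round(2),(P-t-M@Rm.T).round(4))
for q in [(278,202),(387,202)]:
    p=pz(c,*q,.075)[:2]; print(p.round(4),((p-t)@Rm).round(4))
E
```

```text
[[ 0.2906 -0.3288]
 [ 0.4162 -0.0949]
 [ 0.5568 -0.1734]
 [ 0.4337 -0.401 ]] [np.float64(0.2654), np.float64(0.1611), np.float64(0.2588), np.float64(0.1602)]
tote [ 0.4243 -0.2495] -28.23 [[-0.003  -0.0007]
 [-0.0014  0.0023]
 [ 0.0018 -0.0024]
 [ 0.0026  0.0008]]
[ 0.4186 -0.2591] [-0.0005 -0.0111]
[ 0.4525 -0.1983] [0.0006 0.0585]
```

```bash
python3 -m crank '{"xyz":[[0.8,0.2,2],[0,0,2],[0,0,2],[0,0,2],[0,0,1.2],[0,0,0],[0,0,0]],"dr":[[0,0,0],[0,0,0],[0,0,0],[0,0,0],[0,0,0],[0,0,0],[0,0,0]]}' 0 40 ; python3 - <<'E'
from h import *
st(); snap("wrist","w2")
E
```

```text
t: 4.22
position: [0.4185, -0.2628, 0.0686]
tool_rot: [-0.802, -3.037, -0.0]
ft_force: [-0.3, -0.0, 1.3]
opening: 0.0429
t 4.22 p [ 0.4185 -0.2628  0.0686] r [-0.802 -3.037 -0.   ] F [-0.26 -0.    1.27] op 0.0429
```

View pics/w2.png

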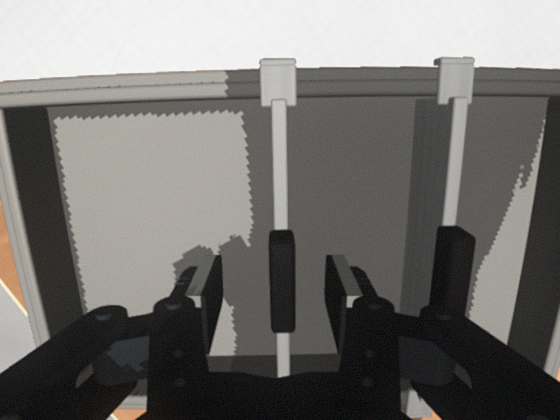

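```bash
python3 -m crank '{"xyz":[[0,0,0],[0,0,0],[0,0,0],[0,0,0],[0,0,0],[0,0,0]],"dr":[[0,0,0],[0,0,0],[0,0,0],[0,0,0],[0,0,0],[0,0,0]]}' 1 40;  python3 -m crank '{"xyz":[[0,-0.5,0],[0,-0.5,0],[0,-0.5,0],[0,-0.5,0],[0,-0.5,0],[0,-0.4,0],[0,0,0],[0,0,0]],"dr":[[0,0,0],[0,0,0],[0,0,0],[0,0,0],[0,0,0],[0,0,0],[0,0,0],[0,0,0]]}'; python3 - <<'E'
from h import *
st(); snap("wrist","w3")
E
```

```text
t: 4.77
position: [0.4198, -0.2625, 0.0693]
tool_rot: [0.8, 3.036, -0.001]
ft_force: [-1.7, 0.5, 8.5]
opening: 0.0093
t: 5.43
position: [0.4057, -0.2885, 0.0693]
tool_rot: [0.8, 3.035, -0.002]
ft_force: [1.1, -5.0, 5.2]
opening: 0.009
t 5.43 p [ 0.4057 -0.2885  0.0693] r [ 8.000e-01  3.035e+00 -2.000e-03] F [ 1.14 -5.04  5.23] op 0.009
```

View pics/w3.png

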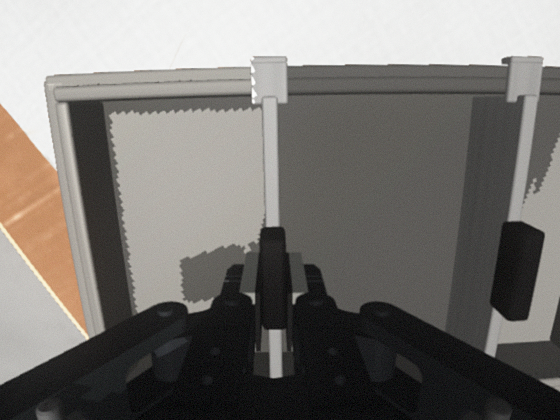

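```bash
python3 -m crank '{"xyz":[[0,0,0],[0,0,0],[0,0,0],[0,0,0],[0,0,-1],[0,0,-2],[0,0,-2],[0,0,0]],"dr":[[0,0,0],[0,0,0],[0,0,0],[0,0,0],[0,0,0],[0,0,0],[0,0,0],[0,0,0]]}' 0 40;  python3 go.py .453 -.199 .118 151.1; python3 - <<'E'
from h import *
snap("wrist","w4")
for q in ("left_divider_tab","right_divider_tab"):
    c=robot.calibration("wrist")
    for r in robot.landmark_of(q,"wrist"): print(q,r["confidence"],np.round(r["point"]),pz(c,*r["point"],.075).round(4))
E
```

```text
t: 6.15
position: [0.4063, -0.2884, 0.1223]
tool_rot: [0.8, 3.034, -0.003]
ft_force: [1.0, -0.4, 1.2]
opening: 0.0428
t 6.15 p [ 0.4063 -0.2884  0.1223] r [ 8.000e-01  3.034e+00 -3.000e-03] F [ 0.97 -0.41  1.23] op 0.0428
joints [-0.617  0.253 -0.264  1.05  -0.    -0.102] phi 150.46 tilt deg 0.26
shift cm tool now [ 0.35 10.08  0.42]
shift cm in target frame [ 0.23 10.08  0.43]
turn tool deg [-0.03  0.26 -0.64]
left_divider_tab 0.64 [456. 227.] [ 0.4501 -0.1983  0.075 ]
right_divider_tab 0.96 [276. 232.] [ 0.4026 -0.2846  0.075 ]
```

View pics/w4.png

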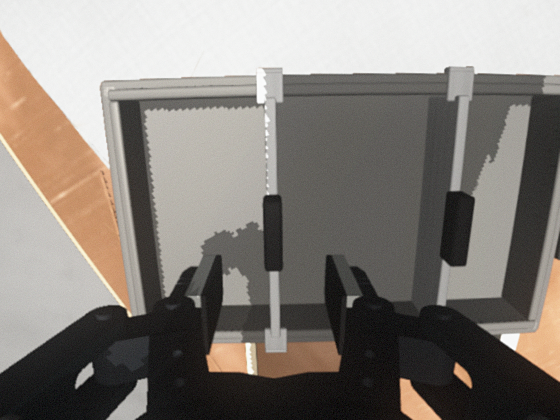

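```bash
python3 -m crank '{"xyz":[[0.1,3.3,0],[0.1,3.3,0],[0,3.3,0],[0,0,1.8],[0,0,1.8],[0,0,1.8],[0,0,0],[0,0,0]],"dr":[[0,0,0],[0,0,0],[0,0,0],[0,0,0],[0,0,0],[0,0,0],[0,0,0],[0,0,0]]}' 0 40; python3 - <<'E'
from h import *
st(); snap("wrist","w5")
E
```

```text
t: 6.97
position: [0.4509, -0.1998, 0.0636]
tool_rot: [-0.8, -3.035, -0.001]
ft_force: [0.2, -0.0, 0.6]
opening: 0.0425
t 6.97 p [ 0.4509 -0.1998  0.0636] r [-8.000e-01 -3.035e+00 -1.000e-03] F [ 0.15 -0.04  0.58] op 0.0425
```

View pics/w5.png

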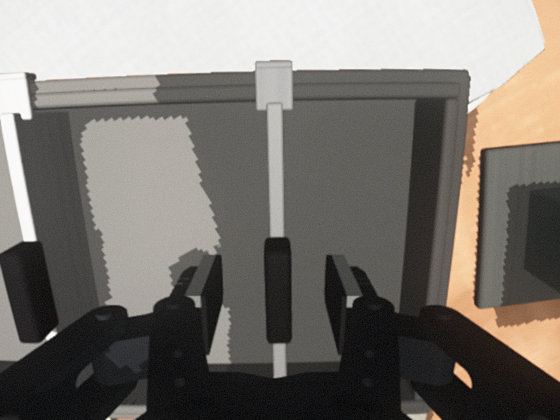

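```bash
python3 -m crank '{"xyz":[[0,0,-0.3],[0,0,0],[0,0,0],[0,0,0],[0,0,0],[0,0,0]],"dr":[[0,0,0],[0,0,0],[0,0,0],[0,0,0],[0,0,0],[0,0,0]]}' 1 40;  python3 -m crank '{"xyz":[[0,-0.6,0],[0,-0.6,0],[0,-0.6,0],[0,-0.6,0],[0,-0.6,0],[0,-0.6,0],[0,-0.6,0],[0,-0.6,0],[0,0,0],[0,0,0]],"dr":[[0,0,0],[0,0,0],[0,0,0],[0,0,0],[0,0,0],[0,0,0],[0,0,0],[0,0,0],[0,0,0],[0,0,0]]}'; python3 - <<'E'
from h import *
st(); snap("wrist","w6")
E
```

```text
t: 7.52
position: [0.4527, -0.2007, 0.0685]
tool_rot: [0.8, 3.036, -0.001]
ft_force: [-2.0, 1.1, 10.8]
opening: 0.0092
t: 8.35
position: [0.4296, -0.2434, 0.0686]
tool_rot: [0.801, 3.034, -0.002]
ft_force: [3.3, -4.4, 5.5]
opening: 0.0091
t 8.35 p [ 0.4296 -0.2434  0.0686] r [ 8.010e-01  3.034e+00 -2.000e-03] F [ 3.3  -4.42  5.5 ] op 0.0091
```

View pics/w6.png

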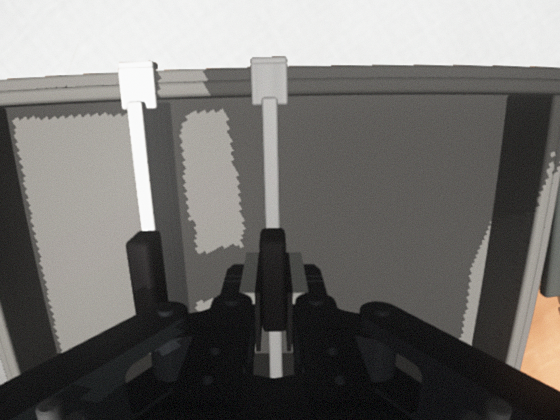

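```bash
python3 -m crank '{"xyz":[[0,0,0],[0,0,0],[0,0,0],[0,0,0],[0,0,-1],[0,0,-3],[0,0,-3],[0,0,-3],[0,0,-3],[0,0,0]],"dr":[[0,0,0],[0,0,0],[0,0,0],[0,0,0],[0,0,0],[0,0,0],[0,0,0],[0,0,0],[0,0,0],[0,0,0]]}' 0.35 40; python3 - <<'E'
from h import *
st(); c,im,d=snap("wrist","w7")
for q in ("left_divider_tab","right_divider_tab"):
    for r in robot.landmark_of(q,"wrist"): print(q,r["confidence"],np.round(r["point"]),pz(c,*r["point"],.075).round(4))
E
```

```text
t: 9.23
position: [0.4301, -0.243, 0.2034]
tool_rot: [0.799, 3.031, -0.003]
ft_force: [1.0, -0.6, 1.1]
opening: 0.0277
t 9.23 p [ 0.4301 -0.243   0.2034] r [ 7.990e-01  3.031e+00 -3.000e-03] F [ 1.04 -0.56  1.12] op 0.0277
left_divider_tab 0.55 [272. 196.] [ 0.4279 -0.2428  0.075 ]
right_divider_tab 0.85 [206. 196.] [ 0.4028 -0.2859  0.075 ]
```

View pics/w7.png

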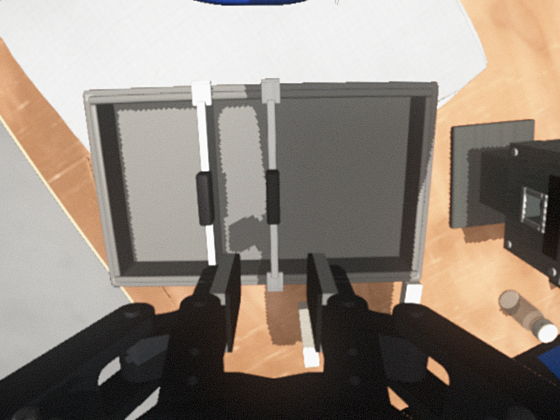

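```bash
python3 - <<'E'
from h import *
c,im,d=load("w7")
P=np.array([pz(c,u,v,.060)[:2] for u,v in [(85,94),(437,84),(421,282),(108,286)]]);print([np.linalg.norm(P[i]-P[(i+1)%4]).round(4) for i in range(4)])
M=np.array([[-.078,-.131],[-.078,.131],[.078,.131],[.078,-.131]])
t=P.mean(0); H=(M.T@(P-t)); U,S,Vt=np.linalg.svd(H); Rm=(Vt.T@U.T); yaw=np.arctan2(Rm[1,0],Rm[0,0]); print("tote",t.round(4),np.degrees(yaw).round(2),(P-t-M@Rm.T).round(4))
for q in [(206,197),(273,196)]:
    p=pz(c,*q,.075)[:2]; print(p.round(4),((p-t)@Rm).round(4))
for q in [(536,206),(530,196),(543,218)]: print(pz(c,*q,.110).round(4))
cv2.imwrite("pics/w7z.png",cv2.resize(im[150:260,480:560],None,fx=5,fy=5,interpolation=cv2.INTER_CUBIC))
s,_,_=load("side0")
# side ray and face plane
T=np.linalg.inv(np.array(s["camera_from_world"])); o=T[:3,3]; n=np.array([np.cos(np.radians(66.7)),np.sin(np.radians(66.7)),0])
for uv in((248.7,181.7),(248.4,179.6)):
  for off in (0,-.003):
    r=T[:3,:3]@ray(s,*uv); p0=np.array([.5191,-.0866,0])+n*off; k=((p0-o)@n)/(r@n); print((o+k*r).round(4))
E
```

```text
[np.float64(0.2646), np.float64(0.163), np.float64(0.2715), np.float64(0.1602)]
tote [ 0.425  -0.2504] -28.51 [[-0.0019  0.0001]
 [-0.0024  0.0034]
 [ 0.0048  0.0022]
 [-0.0004 -0.0058]]
[ 0.4038 -0.2864] [-0.0015 -0.0417]
[ 0.4281 -0.2421] [-0.0013  0.0088]
[ 0.5155 -0.0836  0.11  ]
[ 0.5064 -0.0853  0.11  ]
[ 0.5266 -0.0817  0.11  ]
[ 0.5185 -0.0864  0.11  ]
[ 0.5178 -0.0893  0.1118]
[ 0.5182 -0.0862  0.1147]
[ 0.5175 -0.0892  0.1164]
```

View pics/w7z.png

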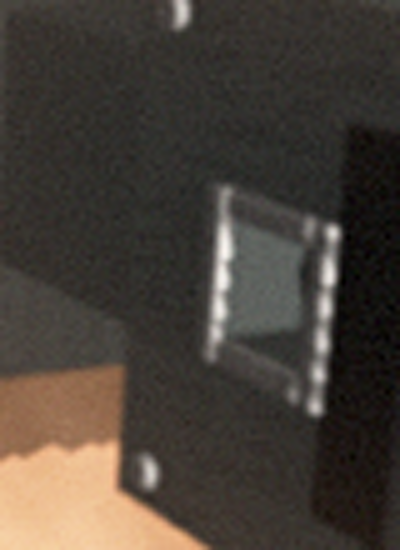

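```bash
cat > find.py <<'E'
import sys
from h import *
hs={"rod_1":.008,"bar_1":.016}
cam=sys.argv[1]; name=sys.argv[2]; dz=float(sys.argv[3]) if len(sys.argv)>3 else 0
c,im,d=snap(cam,name)
for q in hs:
    for r in robot.trace(q,cam):
        m=r["region"].astype(np.uint8); z=hs[q]+dz
        rect=cv2.minAreaRect(cv2.findNonZero(m)); bp=cv2.boxPoints(rect); w=np.array([pz(c,a,b,z)[:2] for a,b in bp])
        L=[np.linalg.norm(w[i]-w[i-1]) for i in range(4)]; i=int(np.argmax(L)); e=w[i]-w[i-1]
        print(q,round(r["confidence"],2),np.round(r["point"]),"ctr",w.mean(0).round(4),"LxW",np.round(L[:2],3),"axis deg",np.degrees(np.arctan2(e[1],e[0])).round(1),"px",np.round(rect[0]),np.round(rect[1]))
E
python3 find.py top top1
```

```text
(no output)
```

View pics/top1.png

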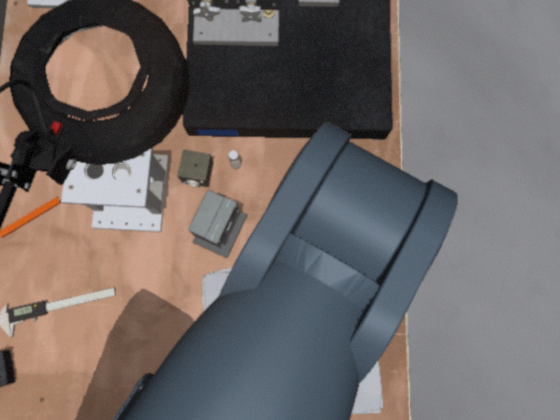

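```bash
python3 go.py .5265 -.379 .16 151.5
```

```text
t 9.53 p [ 0.4278 -0.2417  0.1965] r [-8.000e-01 -3.036e+00 -1.000e-03] F [-0.27 -0.15 -0.19] op 0.0277
joints [-5.140e-01  2.060e-01 -1.320e-01  1.235e+00  0.000e+00  1.000e-03] phi 150.46 tilt deg 0.1
shift cm tool now [-15.37  -7.08   3.62]
shift cm in target frame [-15.23  -7.35   3.65]
turn tool deg [ 0.   -0.1  -1.04]
```

```bash
python3 -m crank '{"xyz":[[-3,-1.4,0.7],[-3,-1.4,0.7],[-3,-1.4,0.7],[-3,-1.4,0.7],[-3,-1.5,0.7],[0,0,0],[0,0,0],[0,0,0]],"dr":[[0,0,-1],[0,0,0],[0,0,0],[0,0,0],[0,0,0],[0,0,0],[0,0,0],[0,0,0]]}' 0 40; python3 find.py wrist w8; python3 go.py .5265 -.379 .16 151.5
```

```text
t: 10.2
position: [0.5251, -0.3759, 0.1615]
tool_rot: [-0.774, -3.043, -0.001]
ft_force: [0.6, 0.6, -0.4]
opening: 0.0427
rod_1 0.75 [277. 189.] ctr [ 0.5244 -0.3757] LxW [0.1   0.009] axis deg 151.8 px [273. 189.] [119.  11.]
bar_1 0.67 [520. 189.] ctr [ 0.6183 -0.1938] LxW [0.028 0.073] axis deg -29.8 px [521. 188.] [29. 88.]
bar_1 0.62 [398. 212.] ctr [ 0.5895 -0.294 ] LxW [0.073 0.019] axis deg -22.8 px [398. 214.] [85. 23.]
t 10.35 p [ 0.5254 -0.3757  0.1631] r [ 0.773  3.044 -0.   ] F [-0.22 -0.08  0.25] op 0.0426
joints [-0.621  0.539  0.265  1.297  0.    -0.123] phi 151.49 tilt deg 0.03
shift cm tool now [-0.25 -0.24  0.31]
shift cm in target frame [-0.25 -0.24  0.31]
turn tool deg [-0.    0.03 -0.01]
```

View pics/w8.png

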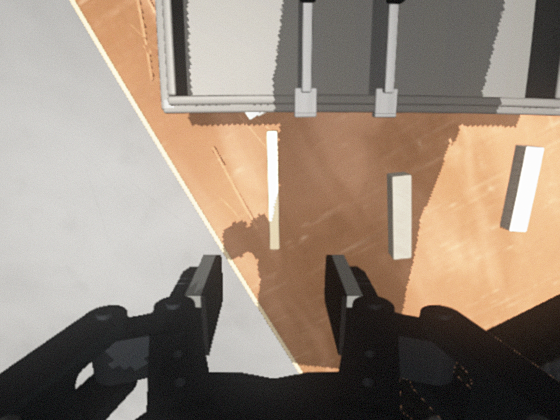

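```bash
python3 -m crank '{"xyz":[[0.05,0,3.5],[0,0,3.5],[0,0,3.5],[0,0,2.5],[0,0,0],[0,0,0]],"dr":[[0,0,0],[0,0,0],[0,0,0],[0,0,0],[0,0,0],[0,0,0]]}' 0.3 60; python3 find.py wrist w9
```

```text
t: 10.85
position: [0.5247, -0.3754, 0.0327]
tool_rot: [-0.774, -3.044, -0.001]
ft_force: [0.2, -0.5, 0.7]
opening: 0.0297
rod_1 0.71 [501.  55.] ctr [ 0.4945 -0.2483] LxW [0.041 0.057] axis deg -25.2 px [493.  65.] [ 84. 137.]
rod_1 0.56 [274. 242.] ctr [ 0.5244 -0.3754] LxW [0.1   0.008] axis deg 152.7 px [273. 245.] [192.  18.]
bar_1 0.8 [480. 276.] ctr [ 0.585 -0.293] LxW [0.026 0.069] axis deg -20.4 px [480. 280.] [ 47. 128.]
```

View pics/w9.png

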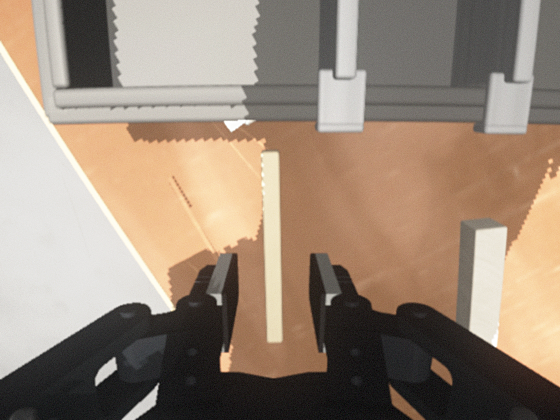

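```bash
python3 -m crank '{"xyz":[[0,0,1.2],[0,0,1.2],[0,0,0.5],[0,0,0],[0,0,0]],"dr":[[0,0,0],[0,0,0],[0,0,0],[0,0,0],[0,0,0]]}' 0.3 60; python3 -m crank '{"xyz":[[0,0,0],[0,0,0],[0,0,0],[0,0,0],[0,0,0]],"dr":[[0,0,0],[0,0,0],[0,0,0],[0,0,0],[0,0,0]]}' 1 80; python3 -m crank '{"xyz":[[0,0,-1],[0,0,-3],[0,0,-3],[0,0,-3],[0,0,-3],[0,0,0],[0,0,0]],"dr":[[0,0,0],[0,0,0],[0,0,0],[0,0,0],[0,0,0],[0,0,0],[0,0,0]]}'; python3 find.py wrist w10
```

```text
t: 11.42
position: [0.5252, -0.3762, 0.0035]
tool_rot: [-0.774, -3.044, -0.0]
ft_force: [-0.1, 0.4, 0.3]
opening: 0.0299
t: 11.83
position: [0.5256, -0.3765, 0.0042]
tool_rot: [0.774, 3.044, -0.001]
ft_force: [-0.1, 0.3, 5.3]
opening: 0.0049
t: 12.42
position: [0.5263, -0.3769, 0.136]
tool_rot: [0.773, 3.041, -0.002]
ft_force: [-0.1, 0.6, -0.7]
opening: 0.0047
rod_1 0.8 [276. 238.] ctr [ 0.5819 -0.4075] LxW [0.196 0.016] axis deg 150.9 px [273. 265.] [222.  22.]
bar_1 0.7 [413. 219.] ctr [ 0.5898 -0.2934] LxW [0.074 0.019] axis deg -22.0 px [411. 221.] [94. 26.]
bar_1 0.2 [357.  54.] ctr [ 0.463  -0.2787] LxW [0.298 0.074] axis deg -118.0 px [350.  57.] [417. 114.]
```

View pics/w10.png

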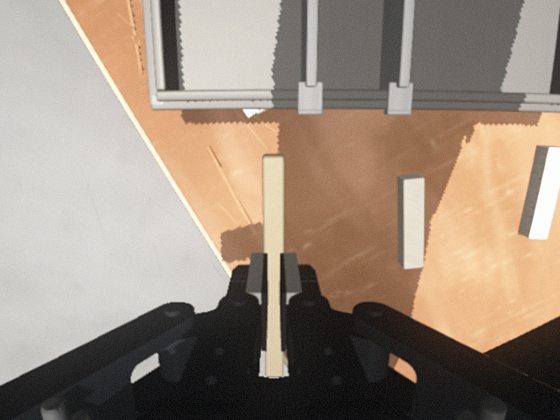

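```bash
python3 - <<'E'
from h import *
c,im,d=load("w10"); s=robot.state(); p=np.array(s["position"]); Rm=R.from_rotvec(s["tool_rot"]).as_matrix()
for z in (.13,.134,.138,.142,.146,.150):
    a=pz(c,273.5,156,z); b=pz(c,273,376,z); print(z,np.linalg.norm(a-b).round(4),(Rm.T@(a-p)*1000).round(1),(Rm.T@(b-p)*1000).round(1))
print("depth end",(Rm.T@(pd(c,273,162,d[162,273])-p)*1000).round(1),(Rm.T@(pd(c,273,362,d[362,273])-p)*1000).round(1),(Rm.T@(pd(c,273,240,d[240,273])-p)*1000).round(1))
E
```

```text
0.13 0.1064 [47.7 -0.   2.6] [-58.7  -0.3   2.4]
0.134 0.1035 [48.2 -0.  -1.4] [-55.2  -0.3  -1.6]
0.138 0.1006 [48.8 -0.  -5.4] [-51.8  -0.3  -5.6]
0.142 0.0977 [49.4 -0.  -9.4] [-48.4  -0.2  -9.6]
0.146 0.0949 [ 49.9  -0.  -13.4] [-45.   -0.2 -13.6]
0.15 0.092 [ 50.5  -0.  -17.4] [-41.5  -0.2 -17.6]
depth end [46.8 -0.2 -7.3] [-42.3  -0.3  -7.7] [15.5 -0.2 -7. ]
```

```bash
python3 -m crank '{"xyz":[[0,0,0],[0,0,0],[0,0,0],[0,0,0],[0,0,0],[0,0,0],[0,0,0],[0,0,0],[0,0,0],[0,0,0],[0,0,0],[0,0,0]],"dr":[[0,0,7.1],[0,0,7.1],[0,0,7.1],[0,0,7.1],[0,0,7.1],[0,0,7.1],[0,0,7.1],[0,0,7.1],[0,0,7.1],[0,0,7.1],[0,0,7.1],[0,0,6.8]]}'; python3 go.py .4873 -.1596 .12 66.7
```

```text
t: 13.57
position: [0.5246, -0.3757, 0.132]
tool_rot: [-2.63, -1.715, 0.001]
ft_force: [0.1, 0.2, -0.2]
opening: 0.0048
t 13.57 p [ 0.5246 -0.3757  0.132 ] r [-2.630e+00 -1.715e+00  1.000e-03] F [ 0.06  0.22 -0.21] op 0.0048
joints [-0.622  0.55   0.205  1.228  0.     1.365] phi 66.2 tilt deg 0.13
shift cm tool now [ 18.27 -12.14   1.24]
shift cm in target frame [ 18.38 -11.98   1.2 ]
turn tool deg [-0.12 -0.03 -0.5 ]
```

```bash
python3 -m crank '{"xyz":[[3.05,-2.03,0.2],[3.05,-2.03,0.2],[3.05,-2.03,0.2],[3.05,-2.03,0.2],[3.05,-2.03,0.2],[3.05,-2.0,0.2],[0,0,0],[0,0,0],[0,0,0]],"dr":[[0,0,0],[0,0,0],[0,0,0],[0,0,0],[0,0,0],[0,0,0],[0,0,-0.5],[0,0,0],[0,0,0]]}'; python3 go.py .4873 -.1596 .1085 66.7; python3 - <<'E'
from h import *
snap("wrist","w11"); snap("side","s11"); snap("top","t11")
E
```

```text
t: 14.32
position: [0.4864, -0.1599, 0.1209]
tool_rot: [-2.618, -1.736, 0.001]
ft_force: [0.2, -0.6, -1.0]
opening: 0.0047
t 14.32 p [ 0.4864 -0.1599  0.1209] r [-2.618e+00 -1.736e+00  1.000e-03] F [ 0.16 -0.65 -1.02] op 0.0047
joints [-0.318  0.285 -0.224  1.062 -0.     1.653] phi 67.08 tilt deg 0.05
shift cm tool now [0.07 0.08 1.24]
shift cm in target frame [0.07 0.07 1.24]
turn tool deg [-0.04  0.02  0.38]
```

View pics/w11.png

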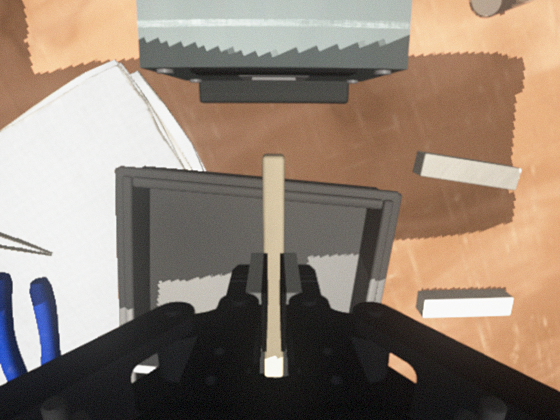

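View pics/s11.png

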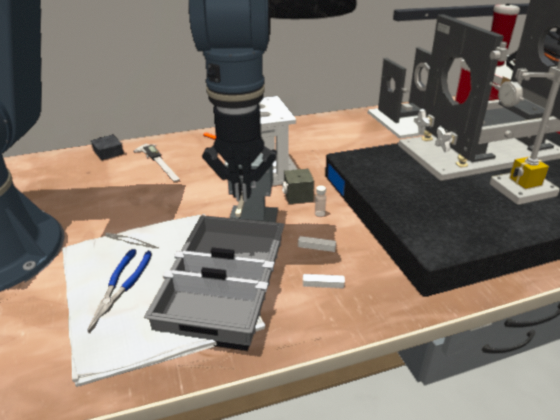

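```bash
python3 - <<'E'
from h import *
c,im,d=load("s11"); cv2.imwrite("pics/s11z.png",cv2.resize(im[145:235,200:300],None,fx=6,fy=6,interpolation=cv2.INTER_CUBIC))
p=np.array([.4864,-.1599,.1209]); n=np.array([np.cos(np.radians(67.1)),np.sin(np.radians(67.1)),0])
for k in (-.05,.049):
    for z in (0,.002,.005): print(k,z,proj(c,p+n*k+[0,0,z]).round(1))
print(proj(c,[.5185,-.087,.110]))
E
```

```text
-0.05 0 [237.1 215. ]
-0.05 0.002 [237.  214.1]
-0.05 0.005 [236.9 212.6]
0.049 0 [245.6 185.1]
0.049 0.002 [245.5 184.2]
0.049 0.005 [245.4 182.8]
[248.77341543 181.85562781]
```

View pics/s11z.png

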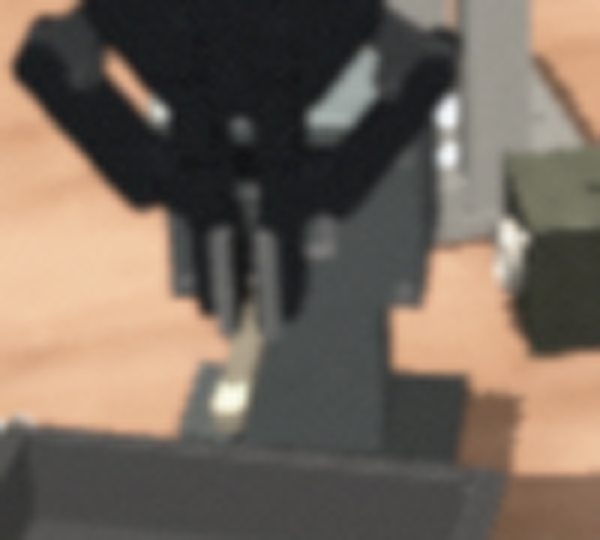

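```bash
python3 -m crank '{"xyz":[[0.1,0.05,1.3],[0,0,0],[0,0,0],[0,0,0]],"dr":[[0,0,0.4],[0,0,0],[0,0,0],[0,0,0]]}'; python3 - <<'E'
from h import *
P=[]
for i in range(10):
    s=robot.state(); P.append(list(s["position"])+list(s["ft_force"])); robot.get_image("wrist")
P=np.array(P); print(P.mean(0).round(4),P.std(0).round(4)); 
snap("side","s12"); snap("wrist","w12")
c,im,d=load("s12"); cv2.imwrite("pics/s12z.png",cv2.resize(im[145:235,200:300],None,fx=6,fy=6,interpolation=cv2.INTER_CUBIC))
E
python3 go.py .4873 -.1596 .1085 66.7
```

```text
t: 14.8
position: [0.4874, -0.1597, 0.1085]
tool_rot: [-2.625, -1.725, 0.0]
ft_force: [-0.2, 0.2, 0.8]
opening: 0.0049
[ 0.4875 -0.1594  0.1086  0.2088 -0.043  -0.0623] [1.000e-04 2.000e-04 1.000e-04 3.384e-01 3.092e-01 3.945e-01]
t 15.4 p [ 0.4874 -0.1592  0.1083] r [-2.625 -1.726  0.   ] F [-0.4  -0.2   0.12] op 0.0048
joints [-0.316  0.295 -0.244  1.032  0.     1.662] phi 66.66 tilt deg 0.0
shift cm tool now [-0.04  0.01 -0.02]
shift cm in target frame [-0.04  0.01 -0.02]
turn tool deg [-0.   -0.   -0.04]
```

View pics/s12z.png

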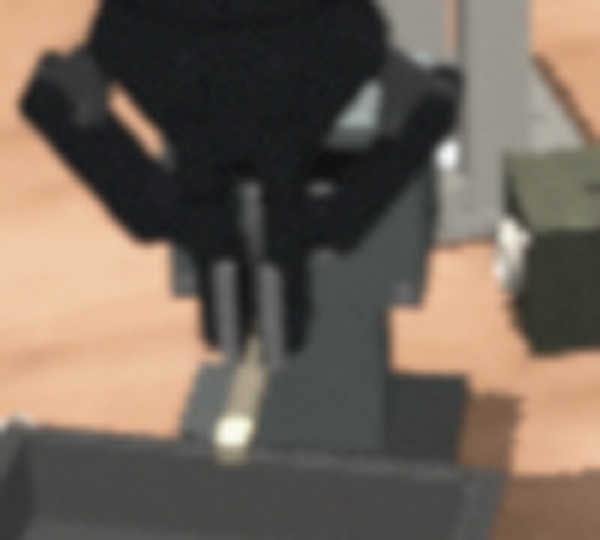

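View pics/w12.png

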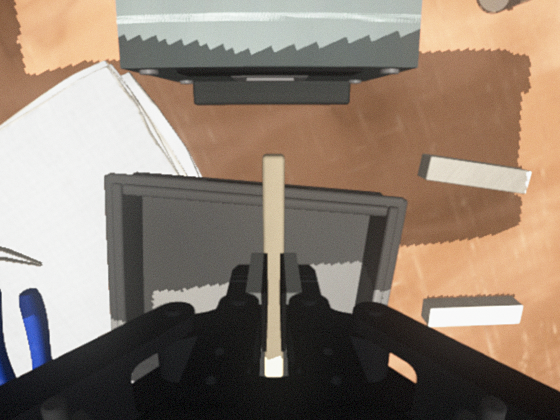

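```bash
python3 -m crank '{"xyz":[[0.9,0,0],[0.9,0,0],[0.8,0,0],[0,0,0],[0,0,0]],"dr":[[0,0,0],[0,0,0],[0,0,0],[0,0,0],[0,0,0]]}'; python3 - <<'E'
from h import *
st(); snap("wrist","w13")
c,im,d=snap("side","s13"); cv2.imwrite("pics/s13z.png",cv2.resize(im[145:235,200:300],None,fx=6,fy=6,interpolation=cv2.INTER_CUBIC))
E
```

```text
t: 15.82
position: [0.498, -0.1346, 0.1083]
tool_rot: [-2.624, -1.728, 0.0]
ft_force: [-0.1, -0.7, 0.1]
opening: 0.0046
t 15.82 p [ 0.498  -0.1346  0.1083] r [-2.624 -1.728  0.   ] F [-0.09 -0.68  0.06] op 0.0046
```

View pics/w13.png

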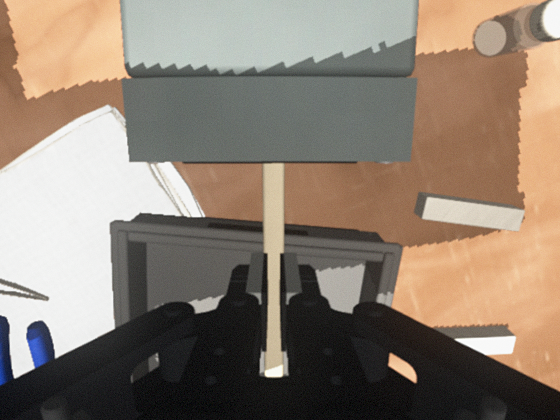

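```bash
python3 -m crank '{"xyz":[[0.4,0,0],[0.4,0,0],[0,0,0],[0,0,0]],"dr":[[0,0,0],[0,0,0],[0,0,0],[0,0,0]]}';python3 -m crank '{"xyz":[[0.3,0,0],[0,0,0],[0,0,0]],"dr":[[0,0,0],[0,0,0],[0,0,0]]}'
```

```text
t: 16.25
position: [0.5009, -0.1278, 0.1083]
tool_rot: [-2.625, -1.727, 0.0]
ft_force: [0.4, 0.8, 0.4]
opening: 0.0046
t: 16.5
position: [0.5021, -0.1252, 0.1083]
tool_rot: [-2.625, -1.726, 0.0]
ft_force: [-0.3, -0.3, 0.4]
opening: 0.0047
```

```bash
for i in 1; do python3 -m crank '{"xyz":[[0.2,0,0],[0,0,0],[0,0,0]],"dr":[[0,0,0],[0,0,0],[0,0,0]]}';python3 -m crank '{"xyz":[[0.2,0,0],[0,0,0],[0,0,0]],"dr":[[0,0,0],[0,0,0],[0,0,0]]}'; done; python3 - <<'E'
from h import *
snap("wrist","w14")
E
```

```text
t: 16.75
position: [0.5029, -0.1234, 0.1083]
tool_rot: [2.625, 1.726, -0.0]
ft_force: [-0.2, -0.6, -0.4]
opening: 0.0048
t: 17.0
position: [0.5036, -0.1216, 0.1083]
tool_rot: [2.625, 1.726, -0.0]
ft_force: [-0.9, -3.2, -0.3]
opening: 0.0047
```

View pics/w14.png

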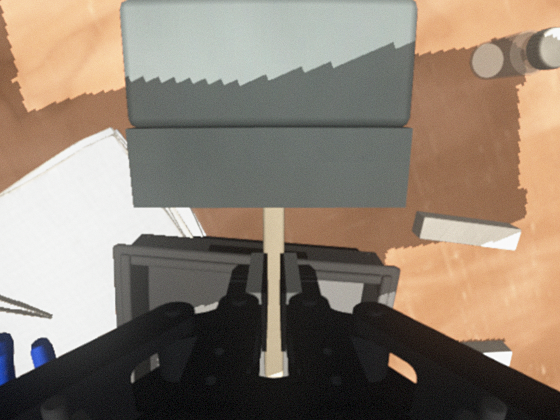

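```bash
python3 -m crank '{"xyz":[[0.2,0,0],[0,0,0],[0,0,0]],"dr":[[0,0,0],[0,0,0],[0,0,0]]}';python3 -m crank '{"xyz":[[0.2,0,0],[0,0,0],[0,0,0]],"dr":[[0,0,0],[0,0,0],[0,0,0]]}'
```

```text
t: 17.3
position: [0.5044, -0.1198, 0.1083]
tool_rot: [2.625, 1.726, -0.0]
ft_force: [-1.3, -2.7, -0.2]
opening: 0.0047
t: 17.55
position: [0.5052, -0.1179, 0.1083]
tool_rot: [2.625, 1.726, -0.0]
ft_force: [-0.6, -4.2, 0.6]
opening: 0.0047
```

```bash
python3 -m crank '{"xyz":[[0.2,0,0],[0,0,0],[0,0,0]],"dr":[[0,0,0],[0,0,0],[0,0,0]]}';python3 -m crank '{"xyz":[[0.15,0,0],[0,0,0],[0,0,0]],"dr":[[0,0,0],[0,0,0],[0,0,0]]}'
```

```text
t: 17.8
position: [0.5054, -0.1174, 0.1082]
tool_rot: [2.624, 1.724, -0.004]
ft_force: [-6.4, -16.1, 1.3]
opening: 0.0044
t: 18.05
position: [0.5055, -0.1171, 0.1082]
tool_rot: [2.624, 1.722, -0.007]
ft_force: [-9.9, -23.7, 1.5]
opening: 0.0044
```

```bash
python3 -m crank '{"xyz":[[-0.5,0,0],[-1.0,0,0],[-1.5,0,0],[-1.5,0,0],[0,0,0],[0,0,0],[0,0,0]],"dr":[[0,0,0],[0,0,0],[0,0,0],[0,0,0],[0,0,0],[0,0,0],[0,0,0]]}'; python3 - <<'E'
from h import *
snap("wrist","w15"); s=st(); c,im,d=load("w15"); p=np.array(s["position"]); Rm=R.from_rotvec(s["tool_rot"]).as_matrix()
for v in (160,200,240,340,360): print((Rm.T@(pd(c,273,v,d[v,273])-p)*1000).round(1))
E
python3 go.py .4587 -.1899 .1083 61.5
```

```text
t: 18.63
position: [0.489, -0.1557, 0.1083]
tool_rot: [-2.625, -1.726, -0.001]
ft_force: [-1.2, -0.2, 0.2]
opening: 0.0048
t 18.68 p [ 0.489  -0.1555  0.1083] r [-2.624e+00 -1.726e+00 -1.000e-03] F [-0.01  0.21 -0.27] op 0.0047
[48.3 -1.1 -3.6]
[33.  -1.1 -4.6]
[16.2 -1.2 -3.4]
[-30.   -1.2  -3.9]
[-40.6  -1.2  -3.7]
t 18.68 p [ 0.489  -0.1555  0.1083] r [-2.624e+00 -1.726e+00 -1.000e-03] F [-0.01  0.21 -0.27] op 0.0047
joints [-3.080e-01  2.960e-01 -2.430e-01  1.032e+00  1.000e-03  1.670e+00] phi 66.67 tilt deg 0.03
shift cm tool now [-4.36 -1.43  0.  ]
shift cm in target frame [-4.47 -1.03  0.  ]
turn tool deg [ 0.   -0.03  5.17]
```

View pics/w15.png

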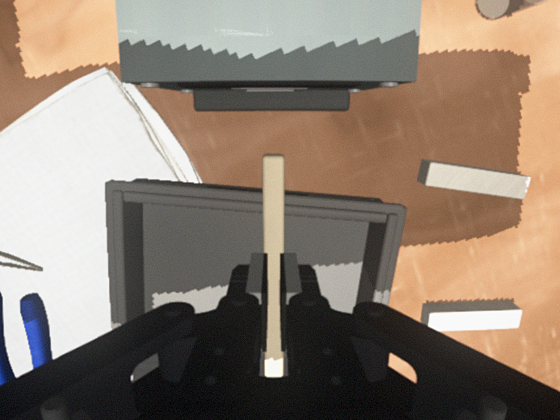

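```bash
python3 -m crank '{"xyz":[[0,0,0],[-2.2,-0.5,0],[-2.2,-0.5,0],[0,0,1.0],[0,0,0],[0,0,0]],"dr":[[0,0,5.2],[0,0,0],[0,0,0],[0,0,0],[0,0,0],[0,0,0]]}'; python3 go.py .4587 -.1899 .032 61.5;  python3 - <<'E'
from h import *
snap("wrist","w16"); s=st()
E
```

```text
t: 19.18
position: [0.459, -0.1893, 0.0981]
tool_rot: [-2.7, -1.605, 0.0]
ft_force: [-0.3, 0.2, 0.6]
opening: 0.0048
t 19.18 p [ 0.459  -0.1893  0.0981] r [-2.7   -1.605  0.   ] F [-0.26  0.18  0.62] op 0.0048
joints [-0.391  0.273 -0.302  0.996  0.     1.677] phi 61.47 tilt deg 0.05
shift cm tool now [-0.07  0.01  6.61]
shift cm in target frame [-0.07  0.    6.61]
turn tool deg [-0.04 -0.02 -0.03]
t 19.23 p [ 0.4594 -0.1892  0.0983] r [-2.7   -1.606 -0.   ] F [0.93 0.44 0.15] op 0.0046
```

View pics/w16.png

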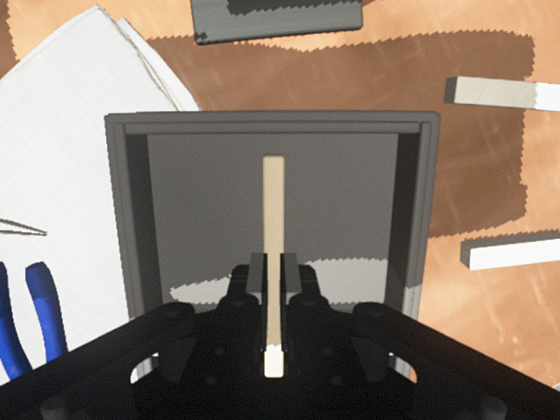

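```bash
python3 - <<'E'
from h import *
c,im,d=load("w16"); p=np.array([.4592,-.1893,.0982]); n=np.array([np.cos(np.radians(61.5)),np.sin(np.radians(61.5)),0])
for v,z in ((113,.06),(123,.06),(132,.027)): print(v,((pz(c,280,v,z)-p)@n*1000).round(1))
for u in (107,437): print(u,pz(c,u,115,.06).round(4))
E
```

```text
113 64.7
123 60.1
132 53.6
107 [ 0.4185 -0.0938  0.06  ]
437 [ 0.5581 -0.1697  0.06  ]
```

```bash
python3 -m crank '{"xyz":[[0.05,0,2],[0,0,2],[0,0,1.4],[0,0,0.8],[0,0,0.3],[0,0,0],[0,0,0]],"dr":[[0,0,0],[0,0,0],[0,0,0],[0,0,0],[0,0,0],[0,0,0],[0,0,0]]}'; python3 -m crank '{"xyz":[[0,0,0.1],[0,0,0],[0,0,0]],"dr":[[0,0,0],[0,0,0],[0,0,0]]}'
```

```text
t: 19.82
position: [0.4598, -0.1894, 0.034]
tool_rot: [2.7, 1.605, 0.001]
ft_force: [-1.0, -0.3, 0.2]
opening: 0.005
t: 20.07
position: [0.4595, -0.1896, 0.0328]
tool_rot: [2.7, 1.605, 0.001]
ft_force: [-0.3, -0.1, 0.3]
opening: 0.0049
```

```bash
python3 -m crank '{"xyz":[[0,0,0.1],[0,0,0],[0,0,0]],"dr":[[0,0,0],[0,0,0],[0,0,0]]}'; python3 -m crank '{"xyz":[[0,0,0.1],[0,0,0],[0,0,0]],"dr":[[0,0,0],[0,0,0],[0,0,0]]}'
```

```text
t: 20.32
position: [0.4592, -0.1895, 0.0313]
tool_rot: [2.701, 1.605, 0.0]
ft_force: [0.1, 0.2, -0.6]
opening: 0.0047
t: 20.57
position: [0.4593, -0.1895, 0.0311]
tool_rot: [2.7, 1.605, 0.001]
ft_force: [-7.2, 2.9, 16.9]
opening: 0.0046
```

Contact with the floor at z≈0.031; release and lift.

```bash
python3 -m crank '{"xyz":[[0,0,-0.05],[0,0,0],[0,0,0],[0,0,0],[0,0,-1],[0,0,-2.5],[0,0,-3],[0,0,-3],[0,0,0],[0,0,0]],"dr":[[0,0,0],[0,0,0],[0,0,0],[0,0,0],[0,0,0],[0,0,0],[0,0,0],[0,0,0],[0,0,0],[0,0,0]]}' 0.4 60; python3 find.py wrist w17 0.027
```

```text
t: 21.4
position: [0.4603, -0.1899, 0.128]
tool_rot: [2.698, 1.604, 0.003]
ft_force: [0.0, -0.2, -0.2]
opening: 0.0254
rod_1 0.73 [273. 203.] ctr [ 0.4591 -0.1888] LxW [0.1   0.009] axis deg -118.3 px [272. 208.] [145.  14.]
rod_1 0.57 [271. 360.] ctr [ 0.4027 -0.2932] LxW [0.072 0.028] axis deg 149.8 px [273. 362.] [93. 31.]
bar_1 0.55 [473.  94.] ctr [ 0.605  -0.1817] LxW [0.07  0.015] axis deg 148.7 px [477.  94.] [108.  26.]
```

View pics/w17.png

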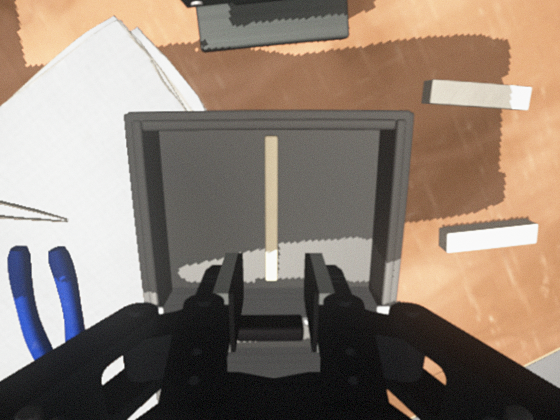

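```bash
python3 -m crank '{"xyz":[[0,0,-2],[0,0,-1],[0,0,0],[0,0,0],[0,0,0],[0,0,0],[0,0,0],[0,0,0],[0,0,0],[0,0,0],[0,0,0],[0,0,0]],"dr":[[0,0,-7],[0,0,-7],[0,0,-7],[0,0,-7],[0,0,-7],[0,0,-7],[0,0,-7],[0,0,-7],[0,0,-7],[0,0,-7],[0,0,-7],[0,0,-7]]}' 0 60 >/dev/null;  python3 -m crank '{"xyz":[[0,0,0],[0,0,0],[0,0,0]],"dr":[[0,0,-7],[0,0,-5],[0,0,0]]}'; python3 go.py .592 -.2945 .16 157.5
```

```text
t: 22.8
position: [0.4586, -0.1892, 0.1549]
tool_rot: [-0.607, -3.08, -0.001]
ft_force: [0.5, 0.3, 1.0]
opening: 0.043
t 22.8 p [ 0.4586 -0.1892  0.1549] r [-6.07e-01 -3.08e+00 -1.00e-03] F [0.46 0.31 0.95] op 0.043
joints [-0.391  0.234 -0.202  1.136  0.    -0.002] phi 157.71 tilt deg 0.11
shift cm tool now [-16.33  -4.69  -0.55]
shift cm in target frame [-16.35  -4.63  -0.51]
turn tool deg [ 0.   -0.11  0.21]
```

```bash
python3 -m crank '{"xyz":[[-3.2,-0.9,0],[-3.2,-0.9,0],[-3.3,-0.9,0],[-3.3,-1,0],[-3.3,-1,0],[0,0,0],[0,0,0]],"dr":[[0,0,0],[0,0,0],[0,0,0],[0,0,0],[0,0,0],[0,0,0],[0,0,0]]}'; python3 find.py wrist w18;  python3 go.py .592 -.2945 .16 157.5
```

```text
t: 23.38
position: [0.592, -0.2959, 0.1535]
tool_rot: [-0.619, -3.077, -0.001]
ft_force: [-0.7, 0.3, -0.7]
opening: 0.0428
bar_1 0.78 [409. 176.] ctr [ 0.6201 -0.1918] LxW [0.022 0.072] axis deg -29.7 px [411. 178.] [26. 92.]
bar_1 0.47 [158.  29.] ctr [ 0.4505 -0.3259] LxW [0.023 0.049] axis deg 148.7 px [157.  35.] [31. 72.]
t 23.53 p [ 0.5909 -0.2947  0.1557] r [-6.16e-01 -3.08e+00 -1.00e-03] F [0.11 0.5  0.04] op 0.0429
joints [-0.463  0.575  0.306  1.303  0.    -0.068] phi 157.39 tilt deg 0.06
shift cm tool now [-0.09  0.06 -0.43]
shift cm in target frame [-0.09  0.06 -0.43]
turn tool deg [ 0.01 -0.06 -0.11]
```

View pics/w18.png

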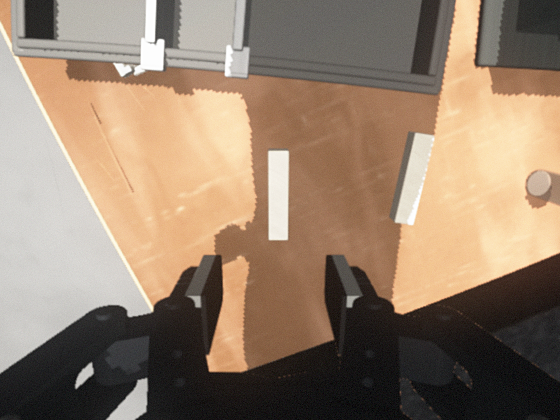

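```bash
python3 - <<'E'
from h import *
c,im,d=load("w18"); s=robot.state(); p=np.array(s["position"]); Rm=R.from_rotvec(s["tool_rot"]).as_matrix()
for q in ((278,151),(278,240),(278,195)): print(pz(c,*q,.016).round(4),(Rm.T@(pz(c,*q,.016)-p)*1000).round(1))
E
```

```text
[ 0.5601 -0.2785  0.016 ] [ 34.6   3.1 139.7]
[ 0.6258 -0.3058  0.016 ] [-36.6   3.1 139.6]
[ 0.5915 -0.2915  0.016 ] [  0.5   3.1 139.7]
```

```bash
python3 -m crank '{"xyz":[[-0.1,0.25,3.5],[0,0,3.5],[0,0,3.5],[0,0,2.0],[0,0,0],[0,0,0]],"dr":[[0,0,0],[0,0,0],[0,0,0],[0,0,0],[0,0,0],[0,0,0]]}'; python3 - <<'E'
from h import *
st(); snap("wrist","w19")
E
```

```text
t: 24.03
position: [0.5927, -0.2927, 0.0313]
tool_rot: [-0.614, -3.08, -0.0]
ft_force: [0.5, -0.5, 1.1]
opening: 0.0425
t 24.03 p [ 0.5927 -0.2927  0.0313] r [-0.614 -3.08  -0.   ] F [ 0.53 -0.53  1.1 ] op 0.0425
```

View pics/w19.png

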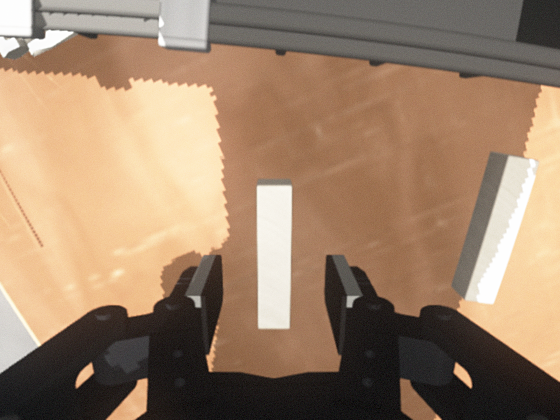

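```bash
python3 - <<'E'
from h import *
c,im,d=load("w19"); s=robot.state(); p=np.array(s["position"]); Rm=R.from_rotvec(s["tool_rot"]).as_matrix()
for q in ((274,185),(274,329)): print((Rm.T@(pz(c,*q,.016)-p)*1000).round(1))
E
python3 -m crank '{"xyz":[[0,0,1.2],[0,0,1.0],[0,0,0.3],[0,0,0],[0,0,0]],"dr":[[0,0,0],[0,0,0],[0,0,0],[0,0,0],[0,0,0]]}'; python3 -m crank '{"xyz":[[0,0,0],[0,0,0],[0,0,0],[0,0,0],[0,0,0]],"dr":[[0,0,0],[0,0,0],[0,0,0],[0,0,0],[0,0,0]]}' 1 80; python3 -m crank '{"xyz":[[0,0,-1],[0,0,-3],[0,0,-3],[0,0,-3],[0,0,-3],[0,0,0],[0,0,0]],"dr":[[0,0,0],[0,0,0],[0,0,0],[0,0,0],[0,0,0],[0,0,0],[0,0,0]]}'; python3 find.py wrist w20
```

```text
[37.   0.7 16.6]
[-34.9   0.7  16.7]
t: 24.5
position: [0.5936, -0.2934, 0.0058]
tool_rot: [-0.614, -3.081, -0.0]
ft_force: [0.0, 0.2, 0.3]
opening: 0.0428
t: 24.92
position: [0.594, -0.2936, 0.0065]
tool_rot: [0.614, 3.08, -0.0]
ft_force: [-0.9, 1.4, 5.5]
opening: 0.0131
t: 25.5
position: [0.5947, -0.2939, 0.1383]
tool_rot: [0.613, 3.077, -0.002]
ft_force: [0.2, 0.3, -0.1]
opening: 0.0132
bar_1 0.72 [414. 177.] ctr [ 0.6195 -0.1918] LxW [0.023 0.072] axis deg -30.5 px [415. 179.] [29. 99.]
bar_1 0.65 [276. 265.] ctr [ 0.6521 -0.3174] LxW [0.149 0.031] axis deg 156.5 px [274. 271.] [172.  43.]
```

View pics/w20.png

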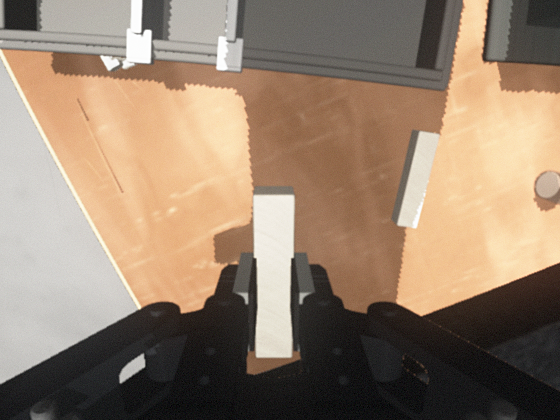

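```bash
python3 -m crank '{"xyz":[[0,0,0],[0,0,0],[0,0,0],[0,0,0],[0,0,0],[0,0,0],[0,0,0],[0,0,0],[0,0,0],[0,0,0],[0,0,0],[0,0,0]],"dr":[[0,0,7],[0,0,7],[0,0,7],[0,0,7],[0,0,7],[0,0,7],[0,0,7],[0,0,7],[0,0,7],[0,0,7],[0,0,7],[0,0,7]]}' >/dev/null;  python3 -m crank '{"xyz":[[0,0,0],[0,0,0],[0,0,0]],"dr":[[0,0,7],[0,0,5],[0,0,0]]}'; python3 go.py .3634 -.3129 .13 61.5
```

```text
t: 26.9
position: [0.593, -0.2931, 0.1345]
tool_rot: [-2.702, -1.598, 0.002]
ft_force: [-0.1, 0.3, -0.9]
opening: 0.013
t 26.9 p [ 0.593  -0.2931  0.1345] r [-2.702e+00 -1.598e+00  2.000e-03] F [-0.13  0.26 -0.86] op 0.013
joints [-0.459  0.585  0.269  1.257  0.     1.614] phi 61.21 tilt deg 0.12
shift cm tool now [-12.79 -19.17   0.5 ]
shift cm in target frame [-12.69 -19.23   0.45]
turn tool deg [-0.12  0.   -0.29]
```

```bash
python3 -m crank '{"xyz":[[-1.8,-2.74,0],[-1.8,-2.74,0],[-1.8,-2.74,0],[-1.8,-2.74,0],[-1.8,-2.74,0],[-1.8,-2.74,0],[-1.9,-2.76,0.5],[0,0,1],[0,0,1],[0,0,0],[0,0,0]],"dr":[[0,0,-0.3],[0,0,0],[0,0,0],[0,0,0],[0,0,0],[0,0,0],[0,0,0],[0,0,0],[0,0,0],[0,0,0],[0,0,0]]}'; python3 - <<'E'
from h import *
snap("wrist","w21")
c,im,d=load("w21"); s=st(); p=np.array(s["position"]); Rm=R.from_rotvec(s["tool_rot"]).as_matrix()
E
python3 go.py .3634 -.3129 .1 61.5
```

```text
t: 27.82
position: [0.3647, -0.3139, 0.1101]
tool_rot: [-2.693, -1.614, 0.001]
ft_force: [0.3, -0.4, -1.1]
opening: 0.0126
t 27.87 p [ 0.3651 -0.3141  0.1105] r [-2.694 -1.615  0.   ] F [ 1.08 -0.32 -0.28] op 0.0132
t 27.87 p [ 0.3651 -0.3141  0.1105] r [-2.694 -1.615  0.   ] F [ 1.08 -0.32 -0.28] op 0.0132
joints [-0.71   0.234 -0.32   1.017  0.     1.351] phi 61.86 tilt deg 0.04
shift cm tool now [ 0.02 -0.2   1.05]
shift cm in target frame [ 0.02 -0.2   1.05]
turn tool deg [-0.03 -0.01  0.36]
```

View pics/w21.png

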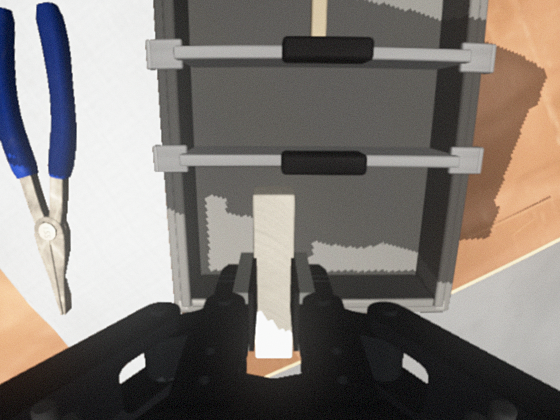

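```bash
python3 - <<'E'
from h import *
c,im,d=load("w21"); s=robot.state(); p=np.array(s["position"]); Rm=R.from_rotvec(s["tool_rot"]).as_matrix()
f=lambda u,v,z:(Rm.T@(pz(c,u,v,z)-p)*1000).round(1)
for z in (.110,.115,.120,.125): print("bar",z,f(274,194,z),f(273,357,z))
print("div near edge",f(230,170,.069),f(230,158,.069),"tab mid",f(324,162,.083))
print("rear wall inner/outer",f(420,296,.06),f(420,309,.06),"left wall",f(183,290,.06),"right",f(440,290,.06))
E
```

```text
bar 0.11 [34.4 -1.2  0.6] [-41.8  -1.6   0.5]
bar 0.115 [35.6 -1.2 -4.4] [-38.   -1.6  -4.5]
bar 0.12 [36.7 -1.2 -9.4] [-34.1  -1.6  -9.5]
bar 0.125 [ 37.9  -1.2 -14.4] [-30.2  -1.6 -14.5]
div near edge [ 37.  -23.2  41.6] [ 43.  -23.   41.6] tab mid [43.1 21.8 27.5]
rear wall inner/outer [-38.9  84.6  50.5] [-47.6  85.7  50.5] left wall [-34.6 -53.9  50.6] right [-35.1  96.2  50.5]
```

```bash
python3 -m crank '{"xyz":[[-0.1,-0.2,2],[0,0,2],[0,0,2],[0,0,0.9],[0,0,0.4],[0,0,0],[0,0,0]],"dr":[[0,0,0.4],[0,0,0],[0,0,0],[0,0,0],[0,0,0],[0,0,0],[0,0,0]]}'; python3 -m crank '{"xyz":[[0,0,0.1],[0,0,0],[0,0,0]],"dr":[[0,0,0],[0,0,0],[0,0,0]]}'; python3 -m crank '{"xyz":[[0,0,0.1],[0,0,0],[0,0,0]],"dr":[[0,0,0],[0,0,0],[0,0,0]]}'
```

```text
t: 28.45
position: [0.3628, -0.3145, 0.0385]
tool_rot: [2.701, 1.603, 0.0]
ft_force: [-0.1, 0.7, -0.2]
opening: 0.013
t: 28.7
position: [0.3625, -0.3145, 0.0374]
tool_rot: [2.701, 1.602, 0.001]
ft_force: [-0.1, 0.3, -0.9]
opening: 0.0132
t: 28.95
position: [0.3621, -0.3142, 0.0359]
tool_rot: [2.702, 1.603, 0.0]
ft_force: [0.3, -0.5, -0.5]
opening: 0.0132
```

```bash
python3 -m crank '{"xyz":[[0,0,0.1],[0,0,0],[0,0,0]],"dr":[[0,0,0],[0,0,0],[0,0,0]]}'; python3 -m crank '{"xyz":[[0,0,0.1],[0,0,0],[0,0,0]],"dr":[[0,0,0],[0,0,0],[0,0,0]]}'
```

```text
t: 29.2
position: [0.3621, -0.3142, 0.0347]
tool_rot: [-2.702, -1.603, 0.0]
ft_force: [0.7, 0.1, -1.5]
opening: 0.0133
t: 29.45
position: [0.3621, -0.3142, 0.0337]
tool_rot: [-2.702, -1.603, 0.0]
ft_force: [0.6, -0.2, -0.6]
opening: 0.0135
```

```bash
python3 -m crank '{"xyz":[[0,0,0.1],[0,0,0],[0,0,0]],"dr":[[0,0,0],[0,0,0],[0,0,0]]}'; python3 -m crank '{"xyz":[[0,0,0],[0,0,0],[0,0,0],[0,0,-1],[0,0,-2.5],[0,0,-3],[0,0,-3],[0,0,0],[0,0,0]],"dr":[[0,0,0],[0,0,0],[0,0,0],[0,0,0],[0,0,0],[0,0,0],[0,0,0],[0,0,0],[0,0,0]]}' 0.3 60; python3 find.py wrist w22 0.027
```

```text
t: 29.7
position: [0.3622, -0.3143, 0.0335]
tool_rot: [2.702, 1.603, 0.0]
ft_force: [-5.7, 4.1, 16.3]
opening: 0.0131
t: 30.45
position: [0.3631, -0.315, 0.1299]
tool_rot: [2.699, 1.601, 0.002]
ft_force: [-0.4, -0.3, -0.2]
opening: 0.0296
rod_1 0.6 [316.  20.] ctr [ 0.4397 -0.2223] LxW [0.022 0.009] axis deg -117.3 px [313.  20.] [39. 16.]
bar_1 0.87 [272. 210.] ctr [ 0.3617 -0.3128] LxW [0.072 0.015] axis deg -118.2 px [271. 210.] [107.  24.]
```

View pics/w22.png

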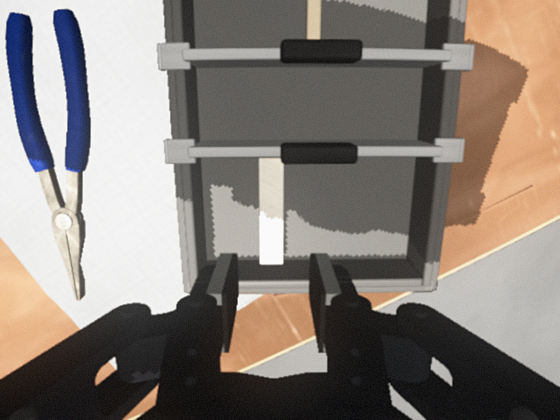

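```bash
python3 -m crank '{"xyz":[[0,0,-2],[0,0,-1],[0,0,0],[0,0,0],[0,0,0],[0,0,0],[0,0,0],[0,0,0],[0,0,0],[0,0,0],[0,0,0],[0,0,0]],"dr":[[0,0,-7.1],[0,0,-7.1],[0,0,-7.1],[0,0,-7.1],[0,0,-7.1],[0,0,-7.1],[0,0,-7.1],[0,0,-7.1],[0,0,-7.1],[0,0,-7.1],[0,0,-7.1],[0,0,-7.1]]}' 0 60 >/dev/null;  python3 -m crank '{"xyz":[[0,0,0],[0,0,0]],"dr":[[0,0,-3.3],[0,0,0]]}'; python3 go.py .6215 -.192 .16 150
```

```text
t: 31.77
position: [0.3617, -0.3138, 0.1569]
tool_rot: [-0.812, -3.033, -0.001]
ft_force: [0.7, 0.6, -0.1]
opening: 0.0426
t 31.77 p [ 0.3617 -0.3138  0.1569] r [-8.120e-01 -3.033e+00 -1.000e-03] F [ 0.65  0.58 -0.1 ] op 0.0426
joints [-0.715  0.199 -0.242  1.132  0.    -0.192] phi 150.03 tilt deg 0.11
shift cm tool now [-16.43  23.53  -0.34]
shift cm in target frame [-16.41  23.54  -0.31]
turn tool deg [ 0.02 -0.11  0.03]
```

```bash
python3 -m crank '{"xyz":[[-2.05,2.94,0],[-2.05,2.94,0],[-2.05,2.94,0],[-2.05,2.94,0],[-2.05,2.94,0],[-2.05,2.94,0],[-2.05,2.94,0],[-2.05,2.94,0],[0,0,0],[0,0,0],[0,0,0]],"dr":[[0,0,0],[0,0,0],[0,0,0],[0,0,0],[0,0,0],[0,0,0],[0,0,0],[0,0,0],[0,0,0],[0,0,0],[0,0,0]]}'; python3 find.py wrist w23
```

```text
t: 32.68
position: [0.6215, -0.193, 0.1569]
tool_rot: [-0.818, -3.031, 0.0]
ft_force: [-0.5, -0.3, 0.2]
opening: 0.0427
rod_1 0.79 [120.   3.] ctr [ 0.4453 -0.2101] LxW [0.005 0.074] axis deg -122.1 px [132.   4.] [ 7. 99.]
bar_1 0.9 [273. 188.] ctr [ 0.6207 -0.1888] LxW [0.016 0.073] axis deg -30.4 px [278. 192.] [20. 91.]
```

View pics/w23.png

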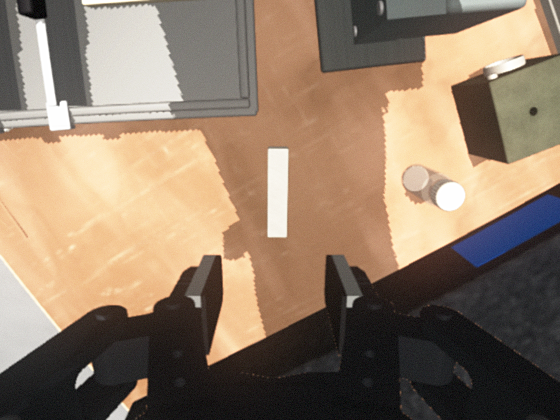

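```bash
python3 - <<'E'
from h import *
c,im,d=load("w23"); s=robot.state(); p=np.array(s["position"]); Rm=R.from_rotvec(s["tool_rot"]).as_matrix()
for q in ((278,149),(278,237)): print((Rm.T@(pz(c,*q,.016)-p)*1000).round(1))
for u,v in ((500,280),(450,290),(470,320),(200,395),(300,340)): print((u,v),pd(c,u,v,d[v,u]).round(3))
c,im,d=load("top0"); 
for v in (100,128,134,140): print(v,pd(c,330,v,d[v,330]).round(3))
E
```

```text
[ 37.3   4.3 142. ]
[-33.7   4.5 142. ]
(500, 280) [ 0.729 -0.085  0.087]
(450, 290) [ 0.72  -0.116  0.084]
(470, 320) [ 0.637 -0.14   0.213]
(200, 395) [ 0.6   -0.196  0.244]
(300, 340) [ 0.719 -0.226  0.059]
100 [ 0.783 -0.282  0.088]
128 [ 0.724 -0.282  0.088]
134 [ 0.722 -0.285  0.058]
140 [ 0.729 -0.291  0.   ]
```

```bash
python3 -m crank '{"xyz":[[0.15,0.45,3.5],[0,0,3.5],[0,0,3.5],[0,0,2.0],[0,0,0],[0,0,0]],"dr":[[0,0,0],[0,0,0],[0,0,0],[0,0,0],[0,0,0],[0,0,0]]}'; python3 - <<'E'
from h import *
s=st(); c,im,d=snap("wrist","w24"); p=np.array(s["position"]); Rm=R.from_rotvec(s["tool_rot"]).as_matrix()
r=robot.trace("bar_1","wrist")[0]; m=r["region"]; ys,xs=np.nonzero(m); print(r["confidence"],xs.min(),xs.max(),ys.min(),ys.max())
for q in ((xs.mean(),ys.min()),(xs.mean(),ys.max())): print((Rm.T@(pz(c,*q,.016)-p)*1000).round(1))
E
```

```text
t: 33.33
position: [0.6221, -0.1889, 0.033]
tool_rot: [-0.818, -3.032, -0.0]
ft_force: [-0.4, -0.9, 1.8]
opening: 0.0427
t 33.33 p [ 0.6221 -0.1889  0.033 ] r [-0.818 -3.032 -0.   ] F [-0.4  -0.95  1.76] op 0.0427
0.56 254 290 176 325
[39.3 -0.7 17. ]
[-35.1  -0.8  16.9]
```

View pics/w24.png

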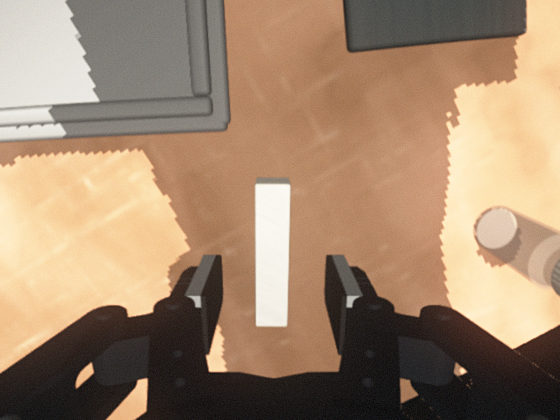

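```bash
python3 -m crank '{"xyz":[[0.1,0,1.2],[0,0,1.0],[0,0,0.4],[0,0,0],[0,0,0]],"dr":[[0,0,0],[0,0,0],[0,0,0],[0,0,0],[0,0,0]]}'; python3 -m crank '{"xyz":[[0,0,0],[0,0,0],[0,0,0],[0,0,0],[0,0,0]],"dr":[[0,0,0],[0,0,0],[0,0,0],[0,0,0],[0,0,0]]}' 1 80; python3 -m crank '{"xyz":[[0,0,-1],[0,0,-3],[0,0,-3],[0,0,-3],[0,0,-3],[0,0,0],[0,0,0]],"dr":[[0,0,0],[0,0,0],[0,0,0],[0,0,0],[0,0,0],[0,0,0],[0,0,0]]}'; python3 find.py wrist w25
```

```text
t: 33.85
position: [0.6223, -0.1881, 0.0073]
tool_rot: [0.817, 3.033, 0.0]
ft_force: [-0.2, -0.0, 0.3]
opening: 0.0425
t: 34.27
position: [0.6227, -0.1881, 0.0077]
tool_rot: [0.817, 3.032, 0.0]
ft_force: [-1.7, 0.5, 6.6]
opening: 0.013
t: 34.85
position: [0.6233, -0.1883, 0.1394]
tool_rot: [0.816, 3.03, -0.0]
ft_force: [-0.8, 0.1, -2.1]
opening: 0.0132
bar_1 0.67 [272. 265.] ctr [ 0.6785 -0.22  ] LxW [0.147 0.03 ] axis deg -29.2 px [274. 272.] [169.  41.]
bar_1 0.38 [438. 193.] ctr [ 0.6791 -0.0798] LxW [0.059 0.025] axis deg -145.7 px [435. 193.] [72. 35.]
```

View pics/w25.png

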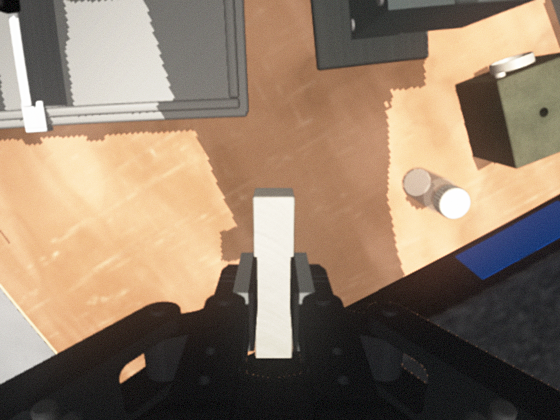

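```bash
python3 go.py .4047 -.3353 .13 150
```

```text
t 35.0 p [ 0.6216 -0.1878  0.1359] r [-0.817 -3.032 -0.   ] F [-0.67 -0.28 -1.28] op 0.0127
joints [-0.293  0.557  0.226  1.242 -0.     0.233] phi 149.86 tilt deg 0.09
shift cm tool now [ 11.35 -23.64   0.62]
shift cm in target frame [ 11.41 -23.62   0.59]
turn tool deg [-0.02 -0.09 -0.14]
```

```bash
python3 -m crank '{"xyz":[[1.62,-3.38,0],[1.62,-3.38,0],[1.62,-3.38,0],[1.62,-3.38,0],[1.62,-3.38,0],[1.62,-3.38,0],[1.63,-3.36,0],[0,0,0]],"dr":[[0,0,0],[0,0,0],[0,0,0],[0,0,0],[0,0,0],[0,0,0],[0,0,0],[0,0,0]]}' >/dev/null;python3 -m crank '{"xyz":[[0,0,0],[0,0,0],[0,0,0],[0,0,0],[0,0,0],[0,0,0],[0,0,0],[0,0,0],[0,0,0],[0,0,0],[0,0,0],[0,0,0]],"dr":[[0,0,7.1],[0,0,7.1],[0,0,7.1],[0,0,7.1],[0,0,7.1],[0,0,7.1],[0,0,7.1],[0,0,7.1],[0,0,7.1],[0,0,7.1],[0,0,7.1],[0,0,7.1]]}' >/dev/null;  python3 -m crank '{"xyz":[[0,0,1.0],[0,0,1],[0,0,0],[0,0,0]],"dr":[[0,0,3.2],[0,0,0],[0,0,0],[0,0,0]]}'; python3 go.py .4047 -.3353 .11 61.5; python3 - <<'E'
from h import *
c,im,d=snap("wrist","w26");
E
```

```text
t: 37.0
position: [0.4046, -0.3349, 0.1158]
tool_rot: [-2.697, -1.607, 0.001]
ft_force: [0.7, 0.5, -1.1]
opening: 0.013
t 37.0 p [ 0.4046 -0.3349  0.1158] r [-2.697e+00 -1.607e+00  1.000e-03] F [ 0.68  0.48 -1.12] op 0.013
joints [-0.691  0.316 -0.195  1.062 -0.     1.375] phi 61.6 tilt deg 0.14
shift cm tool now [-0.04  0.03  0.58]
shift cm in target frame [-0.04  0.03  0.58]
turn tool deg [-0.13 -0.03  0.1 ]
```

View pics/w26.png

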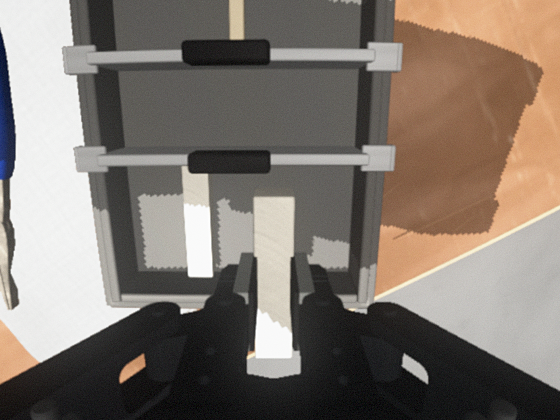

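```bash
python3 -m crank '{"xyz":[[-0.05,0,2],[0,0,2],[0,0,2],[0,0,1.1],[0,0,0.6],[0,0,0],[0,0,0]],"dr":[[0,0,0],[0,0,0],[0,0,0],[0,0,0],[0,0,0],[0,0,0],[0,0,0]]}'; python3 -m crank '{"xyz":[[0,0,0.1],[0,0,0],[0,0,0]],"dr":[[0,0,0],[0,0,0],[0,0,0]]}'; python3 -m crank '{"xyz":[[0,0,0.1],[0,0,0],[0,0,0]],"dr":[[0,0,0],[0,0,0],[0,0,0]]}'
```

```text
t: 37.63
position: [0.4053, -0.3361, 0.0404]
tool_rot: [2.7, 1.606, 0.0]
ft_force: [-0.3, -0.5, 0.3]
opening: 0.013
t: 37.88
position: [0.4054, -0.3362, 0.0395]
tool_rot: [2.7, 1.605, 0.001]
ft_force: [0.6, -0.0, 0.3]
opening: 0.0135
t: 38.13
position: [0.4051, -0.3359, 0.0379]
tool_rot: [2.7, 1.605, 0.0]
ft_force: [0.6, 0.5, 0.1]
opening: 0.0131
```

```bash
python3 -m crank '{"xyz":[[0,0,0.2],[0,0,0],[0,0,0]],"dr":[[0,0,0],[0,0,0],[0,0,0]]}'; python3 -m crank '{"xyz":[[0,0,0.1],[0,0,0],[0,0,0]],"dr":[[0,0,0],[0,0,0],[0,0,0]]}'
```

```text
t: 38.38
position: [0.405, -0.3358, 0.0356]
tool_rot: [-2.7, -1.605, 0.0]
ft_force: [-0.3, 0.0, -0.7]
opening: 0.013
t: 38.63
position: [0.405, -0.3359, 0.0348]
tool_rot: [-2.7, -1.605, 0.0]
ft_force: [-0.6, 0.3, 0.1]
opening: 0.0131
```

```bash
python3 -m crank '{"xyz":[[0,0,0.05],[0,0,0],[0,0,0]],"dr":[[0,0,0],[0,0,0],[0,0,0]]}'; python3 -m crank '{"xyz":[[0,0,0],[0,0,0],[0,0,0],[0,0,-1],[0,0,-2.5],[0,0,-3],[0,0,-3],[0,0,-2],[0,0,0],[0,0,0]],"dr":[[0,0,0],[0,0,0],[0,0,0],[0,0,0],[0,0,0],[0,0,0],[0,0,0],[0,0,0],[0,0,0],[0,0,0]]}' 0.37 60; python3 find.py wrist w27 0.027
```

```text
t: 38.88
position: [0.4051, -0.3359, 0.0347]
tool_rot: [2.7, 1.605, 0.0]
ft_force: [-2.0, 1.8, 6.9]
opening: 0.0129
t: 39.72
position: [0.4057, -0.3364, 0.1508]
tool_rot: [2.698, 1.604, 0.001]
ft_force: [0.6, 0.3, 0.4]
opening: 0.0267
rod_1 0.72 [239.  22.] ctr [ 0.4417 -0.2201] LxW [0.03 0.01] axis deg 60.2 px [238.  24.] [49. 15.]
rod_1 0.25 [235. 149.] ctr [ 0.3998 -0.2891] LxW [0.017 0.192] axis deg 152.0 px [236. 150.] [ 25. 275.]
bar_1 0.94 [208. 206.] ctr [ 0.3628 -0.3132] LxW [0.073 0.017] axis deg 61.2 px [205. 204.] [100.  25.]
bar_1 0.69 [272. 204.] ctr [ 0.4046 -0.3356] LxW [0.071 0.016] axis deg -118.1 px [272. 204.] [98. 23.]
```

View pics/w27.png

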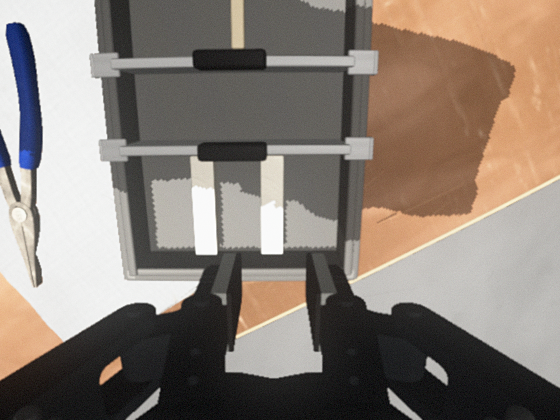

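```bash
python3 go.py .4592 -.189 .13 61.6
```

```text
t 39.87 p [ 0.4046 -0.3355  0.1485] r [-2.699e+00 -1.605e+00  1.000e-03] F [-0.63 -0.19 -0.44] op 0.0271
joints [-0.692  0.296 -0.137  1.14  -0.     1.377] phi 61.46 tilt deg 0.08
shift cm tool now [15.48 -2.2   1.86]
shift cm in target frame [15.48 -2.17  1.85]
turn tool deg [-0.08 -0.02 -0.14]
```

```bash
python3 -m crank '{"xyz":[[3.1,-0.44,0],[3.1,-0.44,0],[3.1,-0.44,0.4],[3.1,-0.44,0.5],[3.1,-0.44,1],[0,0,0],[0,0,0],[0,0,0]],"dr":[[0,0,0],[0,0,0],[0,0,0],[0,0,0],[0,0,0],[0,0,0],[0,0,0],[0,0,0]]}' 0.3 60; python3 find.py wrist w28 0.027;  python3 go.py .4592 -.189 .13 61.6
```

```text
t: 40.53
position: [0.4594, -0.1892, 0.1298]
tool_rot: [-2.699, -1.606, 0.001]
ft_force: [-0.6, -0.8, 0.8]
opening: 0.03
rod_1 0.87 [278. 203.] ctr [ 0.4592 -0.1889] LxW [0.1   0.008] axis deg 61.3 px [274. 207.] [144.  13.]
t 40.68 p [ 0.4595 -0.1901  0.1303] r [ 2.701  1.604 -0.   ] F [-0.2  -0.52  0.45] op 0.0299
joints [-0.392  0.25  -0.246  1.075 -0.     1.678] phi 61.39 tilt deg 0.01
shift cm tool now [ 0.08 -0.08  0.03]
shift cm in target frame [ 0.08 -0.08  0.03]
turn tool deg [-0.    0.01 -0.21]
```

View pics/w28.png

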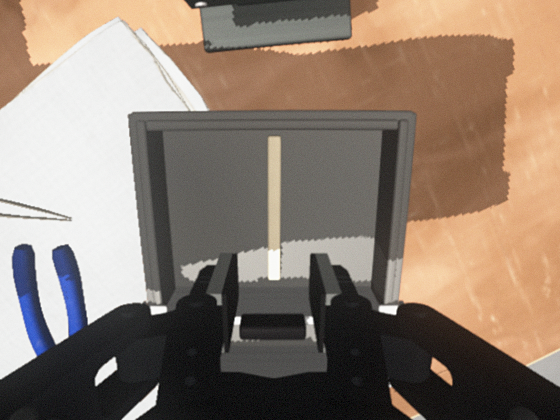

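```bash
python3 -m crank '{"xyz":[[0.05,0,2.5],[0,0,2.5],[0,0,2.5],[0,0,1.6],[0,0,0.6],[0,0,0],[0,0,0]],"dr":[[0,0,0],[0,0,0],[0,0,0],[0,0,0],[0,0,0],[0,0,0],[0,0,0]]}'; python3 go.py .4592 -.189 .031 61.6
```

```text
t: 41.27
position: [0.4602, -0.1893, 0.034]
tool_rot: [2.701, 1.604, 0.0]
ft_force: [-0.0, -0.6, 1.1]
opening: 0.0302
t 41.27 p [ 0.4602 -0.1893  0.034 ] r [2.701 1.604 0.   ] F [-0.02 -0.63  1.1 ] op 0.0302
joints [-0.39   0.337 -0.394  0.84  -0.     1.679] phi 61.41 tilt deg 0.02
shift cm tool now [-0.02 -0.11  0.3 ]
shift cm in target frame [-0.02 -0.11  0.3 ]
turn tool deg [ 0.02 -0.   -0.19]
```

```bash
python3 -m crank '{"xyz":[[0,0,0.2],[0,0,0],[0,0,0]],"dr":[[0,0,0],[0,0,0],[0,0,0]]}'; python3 -m crank '{"xyz":[[0,0,0],[0,0,0],[0,0,0],[0,0,0],[0,0,0]],"dr":[[0,0,0],[0,0,0],[0,0,0],[0,0,0],[0,0,0]]}' 1 80; python3 -m crank '{"xyz":[[0,0,-0.5],[0,0,-2],[0,0,-2.5],[0,0,-2.7],[0,0,0],[0,0,0],[0,0,0]],"dr":[[0,0,0],[0,0,0],[0,0,0],[0,0,0],[0,0,0],[0,0,0],[0,0,0]]}'; python3 - <<'E'
from h import *
snap("wrist","w29"); s=st(); c,im,d=load("w29"); p=np.array(s["position"]); Rm=R.from_rotvec(s["tool_rot"]).as_matrix()
for v in (165,200,240,340,360): print((Rm.T@(pd(c,273,v,d[v,273])-p)*1000).round(1))
E
python3 go.py .489 -.1555 .1085 66.7
```

```text
t: 41.52
position: [0.4605, -0.189, 0.032]
tool_rot: [2.7, 1.605, 0.001]
ft_force: [-0.6, 0.3, 0.6]
opening: 0.0298
t: 41.93
position: [0.4603, -0.1889, 0.0319]
tool_rot: [2.7, 1.605, 0.001]
ft_force: [-2.0, 1.1, 8.5]
opening: 0.0045
t: 42.52
position: [0.4599, -0.1887, 0.108]
tool_rot: [-2.7, -1.605, 0.0]
ft_force: [-0.3, 0.1, -0.3]
opening: 0.0042
t 42.57 p [ 0.4596 -0.1886  0.1076] r [-2.700e+00 -1.605e+00  1.000e-03] F [0.1  0.59 0.18] op 0.0046
[46.5 -0.8 -4.2]
[32.8 -0.8 -3.6]
[16.5 -0.8 -4.2]
[-30.4  -0.9  -3.6]
[-40.7  -0.9  -3.9]
t 42.57 p [ 0.4596 -0.1886  0.1076] r [-2.700e+00 -1.605e+00  1.000e-03] F [0.1  0.59 0.18] op 0.0046
joints [-0.389  0.266 -0.286  1.02   0.     1.68 ] phi 61.46 tilt deg 0.06
shift cm tool now [ 4.31  1.   -0.09]
shift cm in target frame [ 4.2   1.39 -0.09]
turn tool deg [-0.06  0.   -5.24]
```

View pics/w29.png

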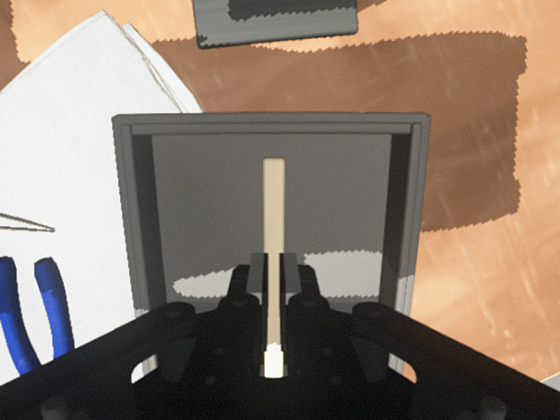

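```bash
python3 -m crank '{"xyz":[[2.1,0.5,-0.1],[2.2,0.5,0],[0,0,0],[0,0,0],[0,0,0]],"dr":[[0,0,0],[0,0,0],[0,0,-5.2],[0,0,0],[0,0,0]]}'; python3 go.py .489 -.1555 .1085 66.7; python3 - <<'E'
from h import *
snap("wrist","w30"); c,im,d=snap("side","s30"); cv2.imwrite("pics/s30z.png",cv2.resize(im[145:235,200:300],None,fx=6,fy=6,interpolation=cv2.INTER_CUBIC))
E
```

```text
t: 42.98
position: [0.4887, -0.1556, 0.1084]
tool_rot: [-2.625, -1.723, 0.002]
ft_force: [0.0, -0.1, -0.6]
opening: 0.0043
t 42.98 p [ 0.4887 -0.1556  0.1084] r [-2.625e+00 -1.723e+00  2.000e-03] F [ 0.02 -0.14 -0.62] op 0.0043
joints [-0.308  0.297 -0.241  1.034 -0.     1.672] phi 66.57 tilt deg 0.1
shift cm tool now [ 0.02  0.02 -0.01]
shift cm in target frame [ 0.02  0.02 -0.01]
turn tool deg [-0.1   0.02 -0.13]
```

View pics/w30.png

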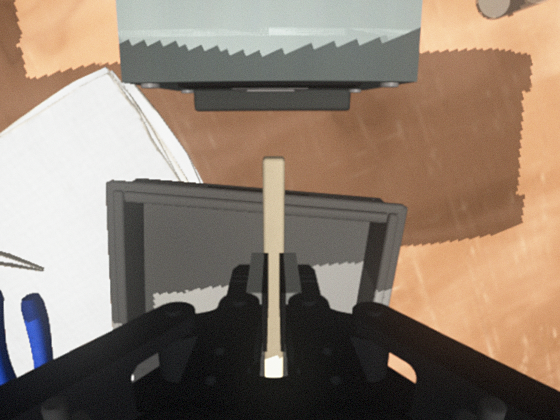

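View pics/s30.png

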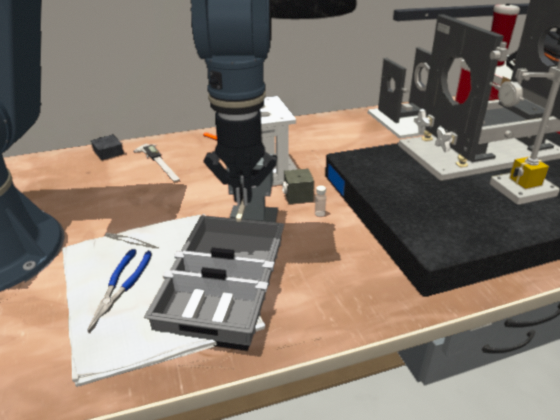

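```bash
python3 -m crank '{"xyz":[[0.9,0,0],[0.9,0,0],[0.8,0,0],[0.5,0,0],[0.4,0,0],[0,0,0],[0,0,0]],"dr":[[0,0,0],[0,0,0],[0,0,0],[0,0,0],[0,0,0],[0,0,0],[0,0,0]]}';python3 -m crank '{"xyz":[[0.2,0,0],[0,0,0],[0,0,0]],"dr":[[0,0,0],[0,0,0],[0,0,0]]}';python3 -m crank '{"xyz":[[0.2,0,0],[0,0,0],[0,0,0]],"dr":[[0,0,0],[0,0,0],[0,0,0]]}'
```

```text
t: 43.67
position: [0.5033, -0.1234, 0.1093]
tool_rot: [-2.624, -1.727, 0.0]
ft_force: [-0.1, 0.7, 0.1]
opening: 0.0045
t: 43.92
position: [0.5039, -0.1221, 0.1093]
tool_rot: [2.625, 1.726, -0.001]
ft_force: [-1.7, -1.4, 0.1]
opening: 0.0046
t: 44.17
position: [0.5047, -0.1201, 0.1093]
tool_rot: [2.625, 1.726, -0.0]
ft_force: [-1.0, -2.3, -0.3]
opening: 0.0049
```

```bash
python3 -m crank '{"xyz":[[0.2,0,0],[0,0,0],[0,0,0]],"dr":[[0,0,0],[0,0,0],[0,0,0]]}';python3 -m crank '{"xyz":[[0.2,0,0],[0,0,0],[0,0,0]],"dr":[[0,0,0],[0,0,0],[0,0,0]]}';python3 -m crank '{"xyz":[[0.15,0,0],[0,0,0],[0,0,0]],"dr":[[0,0,0],[0,0,0],[0,0,0]]}'
```

```text
t: 44.42
position: [0.5056, -0.1182, 0.1093]
tool_rot: [2.625, 1.726, -0.0]
ft_force: [-2.0, -3.3, -0.0]
opening: 0.0045
t: 44.67
position: [0.5061, -0.1169, 0.1092]
tool_rot: [2.625, 1.725, -0.002]
ft_force: [-4.1, -7.5, 0.8]
opening: 0.0046
t: 44.92
position: [0.5062, -0.1166, 0.1092]
tool_rot: [2.624, 1.723, -0.005]
ft_force: [-7.2, -17.0, 1.5]
opening: 0.005
```

```bash
python3 -m crank '{"xyz":[[0,0,0],[-0.5,0,0],[-1.0,0,0],[-1.5,0,0],[-1.5,0,0],[0,0,0],[0,0,0],[0,0,0]],"dr":[[0,0,0],[0,0,0],[0,0,0],[0,0,0],[0,0,0],[0,0,0],[0,0,0],[0,0,0]]}'; python3 - <<'E'
from h import *
snap("wrist","w31"); s=st(); c,im,d=load("w31"); p=np.array(s["position"]); Rm=R.from_rotvec(s["tool_rot"]).as_matrix()
for v in (165,200,240,340,360): print((Rm.T@(pd(c,273,v,d[v,273])-p)*1000).round(1))
E
python3 go.py .4595 -.189 .1 61.5
```

```text
t: 45.58
position: [0.4894, -0.156, 0.1094]
tool_rot: [-2.625, -1.726, -0.001]
ft_force: [0.7, 0.6, -0.5]
opening: 0.0045
t 45.63 p [ 0.4894 -0.1558  0.1093] r [-2.625e+00 -1.726e+00 -1.000e-03] F [ 0.25  0.4  -0.07] op 0.0045
[46.4 -1.1 -3.5]
[32.8 -1.1 -3.8]
[15.9 -1.1 -2.4]
[-30.6  -1.2  -3.1]
[-40.7  -1.2  -3.6]
t 45.63 p [ 0.4894 -0.1558  0.1093] r [-2.625e+00 -1.726e+00 -1.000e-03] F [ 0.25  0.4  -0.07] op 0.0045
joints [-0.308  0.296 -0.24   1.035  0.     1.669] phi 66.67 tilt deg 0.03
shift cm tool now [-4.23 -1.44  0.93]
shift cm in target frame [-4.35 -1.05  0.93]
turn tool deg [ 0.01 -0.03  5.17]
```

View pics/w31.png

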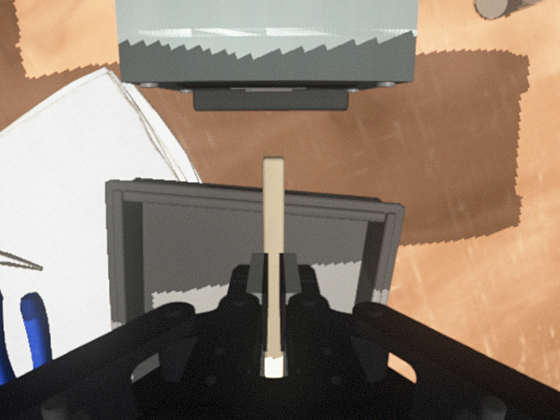

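Rod still held level, tip at (273,157). Now back into the left bay.

```bash
python3 -m crank '{"xyz":[[0,0,0],[-2.2,-0.5,0],[-2.1,-0.5,0],[0,0,0.9],[0,0,0],[0,0,0]],"dr":[[0,0,5.2],[0,0,0],[0,0,0],[0,0,0],[0,0,0],[0,0,0]]}'; python3 go.py .4597 -.189 .032 61.5;  python3 - <<'E'
from h import *
snap("wrist","w32"); s=st()
E
```

```text
t: 46.13
position: [0.46, -0.1886, 0.1]
tool_rot: [-2.7, -1.605, 0.0]
ft_force: [-0.2, -0.3, 0.2]
opening: 0.0045
t 46.13 p [ 0.46   -0.1886  0.1   ] r [-2.7   -1.605  0.   ] F [-0.16 -0.28  0.24] op 0.0045
joints [-0.389  0.272 -0.298  1.001  0.     1.679] phi 61.48 tilt deg 0.04
shift cm tool now [-0.05 -0.    6.8 ]
shift cm in target frame [-0.05 -0.01  6.8 ]
turn tool deg [-0.04 -0.02 -0.02]
t 46.18 p [ 0.4603 -0.1886  0.1003] r [-2.7   -1.606 -0.   ] F [ 0.33 -0.09  1.18] op 0.0046
```

View pics/w32.png

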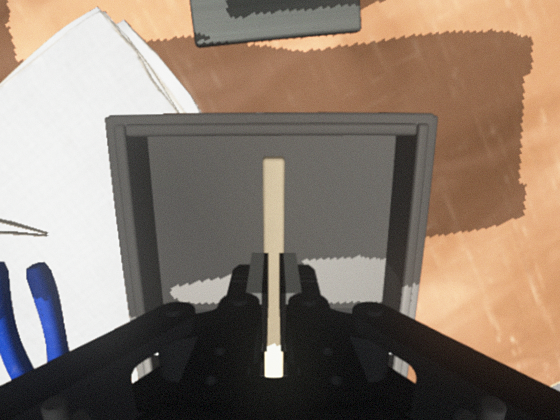

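```bash
python3 -m crank '{"xyz":[[0,0,2],[0,0,2],[0,0,1.6],[0,0,0.8],[0,0,0.2],[0,0,0],[0,0,0]],"dr":[[0,0,0],[0,0,0],[0,0,0],[0,0,0],[0,0,0],[0,0,0],[0,0,0]]}'; python3 -m crank '{"xyz":[[0,0,0.1],[0,0,0],[0,0,0]],"dr":[[0,0,0],[0,0,0],[0,0,0]]}';  python3 -m crank '{"xyz":[[0,0,0.1],[0,0,0],[0,0,0]],"dr":[[0,0,0],[0,0,0],[0,0,0]]}'
```

```text
t: 46.77
position: [0.4605, -0.1893, 0.0351]
tool_rot: [2.7, 1.605, 0.001]
ft_force: [0.6, -0.4, -0.4]
opening: 0.0043
t: 47.02
position: [0.4602, -0.1894, 0.0338]
tool_rot: [2.7, 1.605, 0.001]
ft_force: [-0.1, -0.6, 0.2]
opening: 0.0045
t: 47.27
position: [0.4598, -0.1892, 0.0323]
tool_rot: [-2.7, -1.605, 0.0]
ft_force: [-0.2, 0.7, -0.8]
opening: 0.0047
```

```bash
python3 -m crank '{"xyz":[[0,0,0.05],[0,0,0],[0,0,0]],"dr":[[0,0,0],[0,0,0],[0,0,0]]}'; python3 -m crank '{"xyz":[[0,0,0],[0,0,0],[0,0,0],[0,0,0],[0,0,-1],[0,0,-2.5],[0,0,-3],[0,0,-3],[0,0,-3],[0,0,-3],[0,0,0],[0,0,0]],"dr":[[0,0,0],[0,0,0],[0,0,0],[0,0,0],[0,0,0],[0,0,0],[0,0,0],[0,0,0],[0,0,0],[0,0,0],[0,0,0],[0,0,0]]}' 0.4 60; python3 find.py wrist w33 0.027
```

```text
t: 47.52
position: [0.4599, -0.1893, 0.0319]
tool_rot: [2.7, 1.605, 0.0]
ft_force: [-0.9, 0.1, 3.3]
opening: 0.0047
t: 48.52
position: [0.4608, -0.1896, 0.1889]
tool_rot: [2.698, 1.604, 0.003]
ft_force: [-0.0, -0.3, -0.3]
opening: 0.0259
rod_1 0.88 [274. 190.] ctr [ 0.4586 -0.1895] LxW [0.099 0.007] axis deg -118.4 px [271. 190.] [118.   9.]
bar_1 0.57 [293. 358.] ctr [ 0.4044 -0.3341] LxW [0.038 0.015] axis deg -117.0 px [295. 356.] [34. 16.]
```

View pics/w33.png

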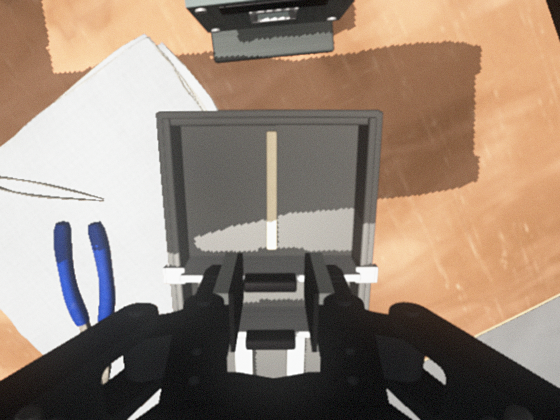

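```bash
python3 -m crank '{"xyz":[[-3.5,-0.8,-0.5],[-3.5,-0.8,-0.5],[-3.5,-0.8,-0.5],[-3.5,-0.8,-0.5],[-3.5,-0.8,0],[-3.5,-0.8,0],[-3.5,-0.8,0],[-3.5,-0.8,0],[-3,-0.8,0],[0,0,0],[0,0,0]],"dr":[[0,0,0],[0,0,0],[0,0,0],[0,0,0],[0,0,0],[0,0,0],[0,0,0],[0,0,0],[0,0,0],[0,0,0],[0,0,0]]}'; python3 find.py top t34 0.027; python3 - <<'E'
from h import *
c,im,d=load("t34"); cv2.imwrite("pics/t34z.png",cv2.resize(im[140:360,175:405],(627,600),interpolation=cv2.INTER_CUBIC))
for q in ("left_divider_tab","right_divider_tab","vial","steel_block"):
    for r in robot.landmark_of(q,"top")[:1]: print(q,round(r["confidence"],2),np.round(r["point"],1))
o=np.array([.4255,-.251]); y=np.array([.477,.879]); 
for n,q in (("L",(.4299,-.2432)),("R",(.4057,-.2885)),("rod",(.4588,-.1893)),("b1",(.3628,-.3132)),("b2",(.4046,-.3356))): print(n,((np.array(q)-o)@y).round(4))
E
```

```text
t: 49.58
position: [0.2471, -0.4275, 0.2057]
tool_rot: [-2.701, -1.6, -0.0]
ft_force: [0.1, 0.1, 0.1]
opening: 0.0255
rod_1 0.56 [281. 259.] ctr [ 0.4607 -0.1929] LxW [0.098 0.01 ] axis deg -118.6 px [283. 262.] [49.  5.]
bar_1 0.87 [344. 314.] ctr [ 0.3634 -0.3146] LxW [0.072 0.016] axis deg -118.4 px [345. 313.] [38.  8.]
bar_1 0.72 [355. 290.] ctr [ 0.4056 -0.3373] LxW [0.076 0.023] axis deg -120.4 px [356. 291.] [40. 11.]
bar_1 0.42 [214. 221.] ctr [ 0.5361 -0.0599] LxW [0.097 0.112] axis deg -23.5 px [217. 223.] [48. 55.]
left_divider_tab 0.95 [309.8 275.8]
right_divider_tab 0.68 [334.3 288.3]
vial 0.6 [235.  164.4]
steel_block 0.94 [198.2 176.7]
L 0.009
R -0.0424
rod 0.0701
b1 -0.0846
b2 -0.0843
```

View pics/t34.png

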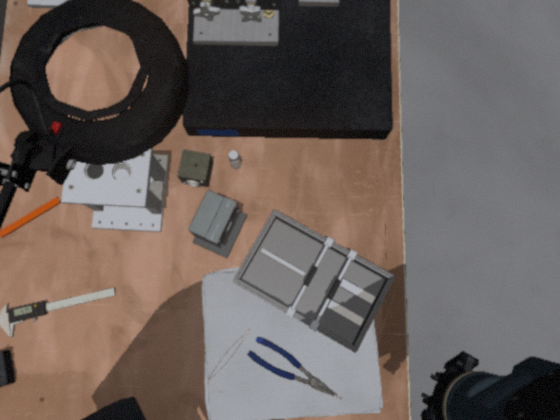

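View pics/t34z.png

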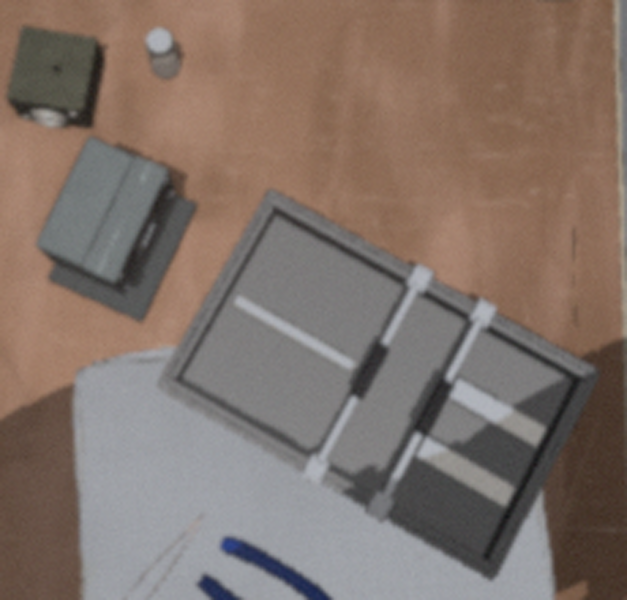

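```bash
python3 - <<'E'
from h import *
print(robot.job_done()); st()
E
```

```text
the job is handed in; nothing more can be done
None
the job is handed in; nothing more can be done
```

I completed every step of the kit and handed the job in at about 50 s of the 208 s allowed. The hand-in reports no verdict, so the result below rests on my own checks.

**What was there:** one rod and two bars. The last top picture showed no others.

**What I did:**
1. I slid the right divider out to about -0.040 m, then the left to about +0.010 m.
2. I pressed the key with the rod against its hard stop and laid the rod in the left bay.
3. I put both bars in the right bay, then pressed the key to its stop again with the rod.
4. I laid the rod back in the left bay and drew the arm clear.

| Check | Measured | Allowed |
|---|---|---|
| Left divider | 0.009–0.011 m | 0 to 0.022 m |
| Right divider | -0.042 to -0.039 m | -0.05 to -0.028 m |
| Rod centre along the tote | 0.070 m | about 0.060 to 0.078 m |
| Bar centres along the tote | about -0.0845 m | about -0.092 to -0.078 m |

- **Fit:** the rod and both bars lie flat and within about 2 degrees of lengthwise.
- **Bystanders:** the vial and the steel block stand where they were.
- **Key presses:** I judged both from the force. The spring gave about 3 to 4 N, then a sharp rise: about 17 and 26 N on the first press, 9 and 18 N on the second. The key's own travel could not be read.
- **Disagreements:** the cameras differed by 2 to 5 mm in places, including the tote corners and the counter's face. The limits left more room than that, except at the right divider: there the bars sit about 6 mm inside their limit.

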